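# Weigh a sample pail on the beam scale

### The arm

A 6-joint arm with a two-finger parallel gripper is mounted at the origin on the work surface. World frame = base frame: x ahead of the robot, y to its left, z up, the work surface at z = 0. Lengths are in m, angles in rad, forces in N, time in s.
With the tool pointing down it reaches from about 0.425 to 0.95 m from the base axis. Payload 3.5 kg.
Tool frame: the origin (TCP) lies at the very end of the fingers, on their centre line; the grasp point (between the pads) lies ctrl.grip_point_offset behind it (ctrl.grip_point_offset is the distance from the TCP to the grasp point, in m); z points along the fingers, y is the direction in which the jaws open and shut (so a half turn about z gives the same grasp; the last joint's range is limited). The gripper opens to 85 mm and grips with 20 to 120 N. Pads are 22 mm wide; open, the fingers measure 114 mm over their backs; the gripper's body (76 mm by 85 mm) begins 54 mm behind the grasp point. The pads swing forward as they close: fully open they stand 13 mm farther back than shut.
Start: joints at [-1.405, 0.286, 1.577, -0, 1.279, -0.15], TCP at [0.21, -0.642, 0.231] pointing down, gripper open.
Joint ranges: [-2.77, 2.77], [-0.9, 2.22], [0.21, 2.48], [-1.53, 4.67], [0.24, 2.81], [-2.84, 2.84]. Speed limits (rad/s): [2.79, 2.79, 3.14, 3.14, 3.14, 3.14].

### API

Orientations are given as a unit quaternion [x, y, z, w].
In Python, from plant import telemetry, imaging, ticket, finder, ctrl gives the robot as it stands. The module is installed in compiled form; this text tells all that it offers.
- The arm moves only by the shell command python3 -m crank 'ROWS' [FORCE]. ROWS is JSON, a list of rows, each a list of 7 numbers: the shift along the tool's x, y, z scaled (see below), then the turn, a rotation vector about the tool's x, y, z scaled (see below), then the opening, from 0 (shut) to 1 (fully open). A call has 1 to 12 rows; each row is the pose to reach, as a shift and turn from the pose commanded when the call began, along the tool's axes at that moment; what a row does not reach only later rows make up. The controller multiplies each number of a shift by 0.15 m and each number of a turn by 90 degrees. A row lasts 1/10 s, in which the tool goes at most 50 mm and 8.59 degrees, less where a joint would pass 70% of its speed; a pose out of reach is approached as far as the arm can. A call with a number of a shift or a turn outside -1 to 1 is refused whole. A call with a gripper value outside its range is refused whole. The fingers move at their own pace and stop on an object; FORCE is the grip in N (left out, the last holds). Time passes only in rows, so rows that repeat a pose let the fingers close. It gives the time, the measured TCP pose, the force and the opening at its end, in the units of the state.
- telemetry.get_state(): the state, without advancing time (a new reading comes with each control period).
- imaging.read_camera(name): name is "scene" or "top" or "wrist"; returns a dict with "pixels" (480x640x3 uint8, red, green, blue), "vfov" (degrees; the focal length in pixels is half the picture's height over the tangent of half this angle, whatever the lens; pixels are square), "cx", "cy" (the principal point, pixels), "rvec" (rotation vector, rad) and "tvec" (3), from world to camera coordinates, as OpenCV has them. Camera axes: x right, y down, z forward; pixel columns grow to the right and rows downward; lengths in m; the calibration is good to about 2 mm. The wrist camera is an equidistant fisheye: a pixel r from the principal point sees the ray r / f radians off the axis. A picture is of the moment at which its call begins. There is no depth.
- ticket.sign_off(): hands the job in, once; it reports no verdict.
Trained networks look in a picture, given as the dict that the camera call returned (one of the last four; its "shot" number tells which), for a name from the list of things; names that differ only in an ending like _2 or _b are one class to them, and where a whole thing is asked for, a point or a joint stands for the part that bears it (a point fixed in the world has none). Each returns a list of dicts, best first, with "confidence" (0 to 1); they miss things now and then, are a little off and sometimes report something else, mostly with a low value. They report only what shows in the picture. A call takes as long as a camera call. They do not tell look-alikes from the thing itself.
- finder.masks_of(label, picture): "pixels" (480x640 bool, what is visible of it) and "extent" ([left, top, right, bottom] in pixels, round what is visible of it).
- finder.pinpoint(label, picture): "location" ([row, column] in pixels: a listed point, or the origin of a listed thing).
The state is a dict: "time": time; "qpos": joint angles; "dq": joint speeds; "joint_efforts": joint torques, N m; "eef_pos": TCP position; "tcp_rot": TCP orientation; "contact_force": force on the tool from outside, world axes, zero at the start; "wrist_torque": the same for the moment, N m; "opening": opening from 0.0 (shut) to 1.0 (fully open).
Only numpy, scipy, OpenCV 4.12 (cv2) and the standard library are available. Lean on these libraries where they do the work, as an engineer would, in place of code of your own. Each camera call takes 0.05 s, during which the arm holds its last target.

### The job

Weigh the lidded sample pail on the beam scale: hang it by its handle bar in the two seats of the scale's fork, then slide the poise out along the beam until the beam floats level and still between its stops, and let go of everything. Keep the pail upright on the way and leave the other things on the bench where they are.

Things in the scene. Friction and masses are not known exactly. Their poses are not given: they have to be found in the camera images.
- pail: Lidded sheet-metal sample pail on the bench, 120 mm across, lid top 89 mm above its underside; origin at the centre of its underside, z up. A fixed handle: two flat straps (18 x 3 mm) at x = +-61.5 mm rise from its sides to a straight round bar along x. Same either way round. How full it is differs every time: all in all 0.54 to 0.93 kg.
- pail_bar (a point): Middle of the pail's handle bar, on its centre line, 160 mm above the pail's underside. The round steel bar, 10 mm in diameter and 120 mm long between the straps, runs along this point's x axis, 66 mm clear of the lid.
- pivot (a point): Middle of the knife-edge of the beam scale (fixed to the bench; base 120 x 480 mm), 225 mm above the bench. Does not rock: y points level along the beam to the poise end, x along the knife-edge. The column's head reaches 9 mm above this point and 13 mm either side in y. The beam's end plays in a loop at y = 308 mm, 30 mm above the pivot at most; two marks inside it show level.
- seat (a point): Load seat on the beam, 115 mm from the pivot on the -y side, level with it when the beam is level; axes as the pivot's, rocking with the beam. The pail's bar, laid along x, rests here with its centre line on this point, the pail hanging below and the fork's arms between lid and bar, inside its straps. Bar bottom (seat floor) 5 mm below this point.
- fork (a point): Middle between the tips of the beam's open fork, 30 mm beyond the seat. Its arms, 10 mm thick, lie at x = +-43 mm (76 mm free between them, 12 mm to each strap); the pail comes in from the open end. A cross bar with a keel weight (to 60 mm under the pivot line) joins them 72 mm from the seat. Each arm has an upward-open seat between sloping horns: mouth 35 mm wide in y, tips 10 mm above the seat point.
- beam (a joint): Rocking of the beam, rad: 0 level, positive is poise end up (pail end down), stops at -0.09 and 0.09. Starts on the poise-down stop. The beam is a flat bar 8 mm thick, its upper edge 4 mm below the pivot line. Swings freely, lightly damped, settles in about 2 s. Near balance it stands about 0.013 rad off level for each mm that the poise is out; farther out it lies on a stop.
- poise (a joint): Travel of the poise from the pivot end outwards, m: 0 to 0.19; at 0 its centre is 50 mm from the pivot. About 1.3 N of friction: it stays where it is left. Starts between 0 and 0.025 and balances the pail between 0.06 and 0.16: pail mass x 0.115 m = 0.5 kg x poise distance from the pivot + 0.005 kg m, nearly.
- post (a point): Poise: a brass slider on the beam (36 mm along it, 30 mm wide, top level with the pivot line), a 0.5 kg turned weight below (to 88 mm under that line) and an upright round thumb post on top, 18 mm in diameter with a 21 mm collar at its head, 42 mm high. This point is on the post's axis 20 mm above the slider's top; y points outwards along the beam, z up; rocks with it.
- spanner: Bystander: open-ended spanner, 190 mm long, lying on the bench in front of the scale. Origin at its underside.
- shackle: Bystander: steel bow shackle, about 110 x 110 mm, 16 mm thick, lying on the bench between robot and scale. Origin at its underside.
- tin: Bystander: round tin without a handle, 100 mm across, 110 mm high, behind the scale. Origin at its underside.
- oil: Bystander: oil bottle, 70 mm across, 200 mm high, beyond the scale's poise end. Origin at its underside.
- jack: Bystander: bottle jack, 196 mm high on a 100 x 90 mm foot, to the right. Origin at its underside.
- mug: Bystander: white mug, 80 mm across, 95 mm high, front left. Origin at its underside.
- hammer: Bystander: hammer, 280 mm long, lying at the right. Origin at its underside.
Not all that is in view belongs to the job. What is shaped like the pail but pink or yellow is not meant.

How it is judged:
On the way:
1. the pail hangs by its bar in both seats of the fork, let go by the fingers (x of pail_bar in the frame of seat between -0.015 and 0.015 m and y of pail_bar in the frame of seat between -0.006 and 0.006 m and z of pail_bar in the frame of seat between -0.004 and 0.004 m and angle between the x axis of pail and the x axis of pivot, either way round below 0.12 rad and contact force between the fingers and pail below 0.1 N), for 0.3 s.
At the end, for the whole second after the job is handed in: The pail hangs by its bar in both seats of the fork (bar within 15 mm endways, 6 mm across and 4 mm in height of the seat point, and within 0.12 rad of the knife-edge's direction), the beam is level within 0.03 rad and at rest (below 0.05 rad/s), the pail hangs still (below 0.2 rad/s), nothing held (x of pail_bar in the frame of seat between -0.015 and 0.015 m and y of pail_bar in the frame of seat between -0.006 and 0.006 m and z of pail_bar in the frame of seat between -0.004 and 0.004 m and angle between the x axis of pail and the x axis of pivot, either way round below 0.12 rad and value of joint beam between -0.03 and 0.03 rad and velocity of joint beam between -0.05 and 0.05 rad/s and angular speed of pail below 0.2 rad/s); the robot touches nothing.
It fails at once if the pail is tipped by more than 0.6 rad (angle between pail's own z axis and vertical above 0.6 rad).
It fails at once if another thing on the bench is moved by more than 25 mm (distance of any of spanner, shackle, tin, oil, jack, mug, hammer from where it was at the start of the episode above 0.025 m).
It also fails if it takes over 72 s, if anything falls off the work surface, if the arm or the gripper's body presses on something with over 40 N, if the wrist force passes 120 N, or if a joint passes its speed limit or range.

## Working session

There is one attempt and no reset: what is moved stays moved. The work goes in short steps, Python scripts to look and compute and a shell command to move; the robot and the scene stay as the last step left them, time stands still between calls to the robot, and variables do not carry over. Pictures are saved under pics/ and viewed, and the job is handed in when it is done.

```bash
ls; mkdir -p pics; cat > h.py <<'E'
import numpy as np, cv2
from plant import telemetry, imaging, finder, ctrl
from scipy.spatial.transform import Rotation as R
def cam(n):
    return imaging.read_camera(n)
def save(p,name,crop=None,scale=1):
    im=p["pixels"][:,:,::-1]
    if crop: l,t,r,b=crop; im=im[t:b,l:r]
    if scale!=1: im=cv2.resize(im,None,fx=scale,fy=scale,interpolation=cv2.INTER_CUBIC)
    cv2.imwrite("pics/"+name+".png",im)
def f(p): return 240/np.tan(np.radians(p["vfov"])/2)
def ray(p,row,col,wrist=False):
    u=(col-p["cx"])/f(p); v=(row-p["cy"])/f(p)
    if wrist:
        r=np.hypot(u,v); s=np.sin(r)/r if r>1e-9 else 1
        d=np.array([u*s,v*s,np.cos(r)])
    else: d=np.array([u,v,1.]); d/=np.linalg.norm(d)
    Rm=cv2.Rodrigues(np.array(p["rvec"],float))[0]; t=np.array(p["tvec"],float).ravel()
    return -Rm.T@t, Rm.T@d
def proj(p,X,wrist=False):
    Rm=cv2.Rodrigues(np.array(p["rvec"],float))[0]; t=np.array(p["tvec"],float).ravel()
    c=Rm@np.array(X,float)+t
    if wrist:
        th=np.arctan2(np.hypot(c[0],c[1]),c[2]); k=th/max(np.hypot(c[0],c[1]),1e-9)
        return p["cy"]+f(p)*c[1]*k, p["cx"]+f(p)*c[0]*k
    return p["cy"]+f(p)*c[1]/c[2], p["cx"]+f(p)*c[0]/c[2]
def tri(rays):
    A=np.zeros((3,3));b=np.zeros(3)
    for o,d in rays:
        M=np.eye(3)-np.outer(d,d);A+=M;b+=M@o
    X=np.linalg.solve(A,b)
    return X,[np.linalg.norm((np.eye(3)-np.outer(d,d))@(X-o)) for o,d in rays]
def atz(r,z): o,d=r; return o+d*(z-o[2])/d[2]
E
python3 - <<'E'
from h import *
print(telemetry.get_state(), ctrl.grip_point_offset)
for n in ("scene","top","wrist"):
    p=cam(n); save(p,n+"0"); print(n,p["vfov"],p["cx"],p["cy"],p["rvec"],p["tvec"],p["shot"])
    for l in ["pail","pail_bar","pivot","seat","fork","post"]:
        print(l,[(np.round(q["location"],1),round(q["confidence"],2)) for q in finder.pinpoint(l,p)])
    print([(q["extent"],round(q["confidence"],2)) for q in finder.masks_of("pail",p)])
E
```

```text
pics
{'time': 0.0, 'qpos': array([-1.40496820e+00,  2.87195546e-01,  1.57817424e+00, -6.88567772e-06,
        1.27857973e+00, -1.49987803e-01]), 'dq': array([ 0.00107408,  0.00075572, -0.00055817, -0.00011056, -0.0006057 ,
       -0.00184476]), 'joint_efforts': array([-5.89146184e-04, -4.05981338e+01, -2.92623210e+01, -1.84739451e-04,
        5.80698557e-03,  2.37296049e-06]), 'eef_pos': array([ 0.20957535, -0.64095583,  0.22992874]), 'tcp_rot': array([ 9.87557580e-01,  1.57253420e-01, -1.26288475e-05, -1.17836357e-03]), 'contact_force': array([-0.36158219,  0.76440902, -0.29292053]), 'wrist_torque': array([-0.01246432, -0.02935525, -0.03544165]), 'opening': 0.9993551598501108} 0.0187
scene 56.59045172777421 325.9597069365058 236.02571122182712 [ 1.47347181  2.29972689 -0.7069697 ] [ 0.34742616 -0.27595516  1.66442968] 1
pail [(array([174.8, 210.4]), 0.8), (array([222.3, 271.8]), 0.7), (array([191., 320.]), 0.56), (array([261.4, 375.9]), 0.56)]
pail_bar [(array([190.8, 269.4]), 0.69), (array([161.9, 321. ]), 0.58), (array([140.6, 201.6]), 0.57)]
pivot [(array([260.1, 374.8]), 0.97)]

[... 528 characters left out ...]
8), (array([293.4, 507.8]), 0.73), (array([287.3, 153.8]), 0.58)]
pivot [(array([210.6, 245. ]), 0.74)]
seat [(array([206. , 292.7]), 0.56), (array([197.8, 120.1]), 0.28)]
fork [(array([205.5, 301.1]), 0.9), (array([168.1, 214.5]), 0.19)]
post [(array([212.2, 222. ]), 0.75)]
[([365.7, 237.8, 410.3, 278.3], 0.93), ([337.4, 302.3, 385.0, 349.1], 0.64)]
wrist 65.70646984690485 312.3432453526231 236.13724823493632 [-2.31421788  1.67796301  0.28255183] [-0.67548343 -0.04300514  0.38058576] 3
pail [(array([ 60. , 394.9]), 0.93), (array([48.9, 36.2]), 0.57)]
pail_bar [(array([ 27.1, 454.4]), 0.84)]
pivot []
seat []
fork []
post []
[([335.5, 0.4, 545.6, 120.2], 0.91), ([0.0, 0.1, 69.6, 95.7], 0.55)]
```

View pics/scene0.png

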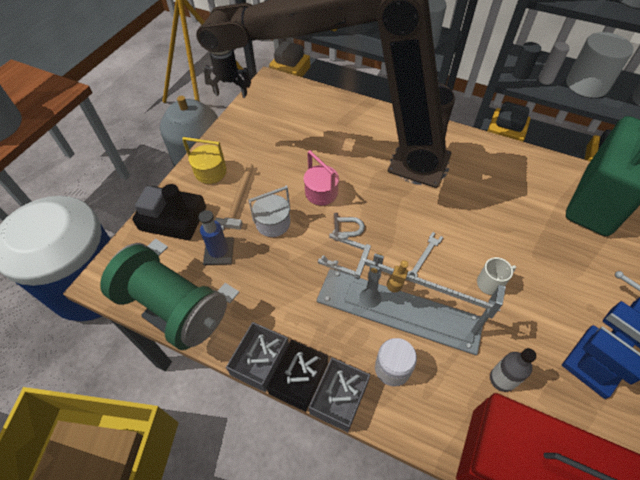

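View pics/top0.png

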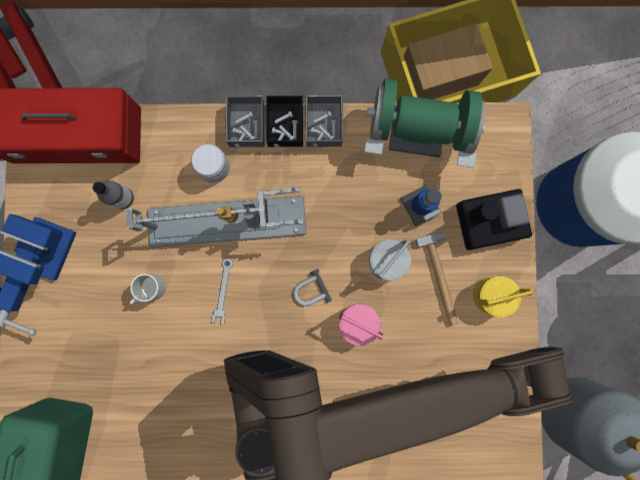

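View pics/wrist0.png

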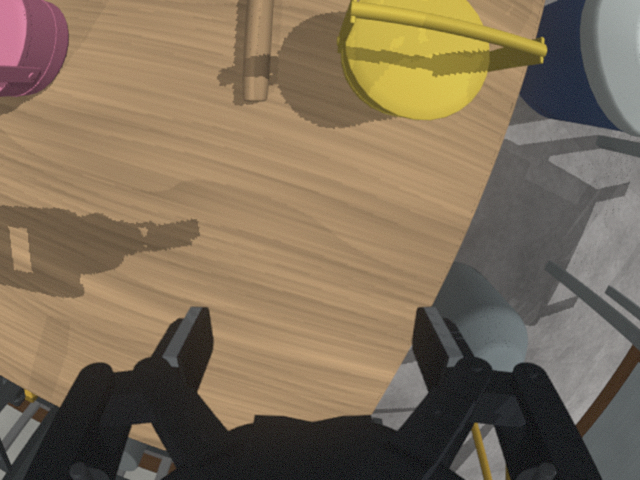

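Candidates for "pail", each given as its scene and top pixel (col,row):
- Grey pail with bail: scene (271,215), top (390,260).
- Pink: scene (320,183), top (360,326).
- Yellow: scene (207,162), top (498,297).
- Tin without a handle: scene (396,360), top (210,163).

By the description I choose the grey one. I'll crop it and measure.

```bash
python3 - <<'E'
from h import *
s=cam("scene");t=cam("top")
save(s,"s_pail",(230,170,310,250),7);save(t,"t_pail",(350,220,440,290),7)
save(s,"s_scale",(310,220,520,360),3.5);save(t,"t_scale",(120,170,320,260),4)
def P(a,b): 
    X,e=tri([ray(s,*a),ray(t,*b)]); return np.round(X,4),np.round(e,4)
print("pivot",P((260.1,374.8),(210.6,245.)))
print("seat",P((244.9,334.2),(206.,292.7)))
print("fork",P((243.5,323.3),(205.5,301.1)))
print("post",P((266.8,404.6),(212.2,222.)))
print("pail origin",P((222.3,271.8),(262.6,383.7)), atz(ray(s,222.3,271.8),0),atz(ray(t,262.6,383.7),0))
E
```

```text
pivot (array([0.6068, 0.0405, 0.2334]), array([0.0051, 0.0051]))
seat (array([ 0.615 , -0.0794,  0.2405]), array([0.0027, 0.0027]))
fork (array([ 0.6184, -0.1051,  0.235 ]), array([0.0011, 0.0011]))
post (array([0.5996, 0.1092, 0.2381]), array([0.0035, 0.0035]))
pail origin (array([ 0.4754, -0.3573,  0.0058]), array([0.0065, 0.0065])) [ 0.47430035 -0.36593398  0.        ] [ 0.47278791 -0.35216964  0.        ]
```

View pics/s_pail.png

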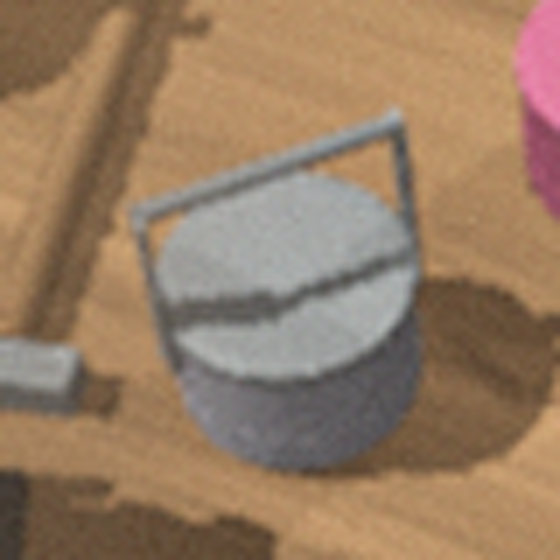

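View pics/t_pail.png

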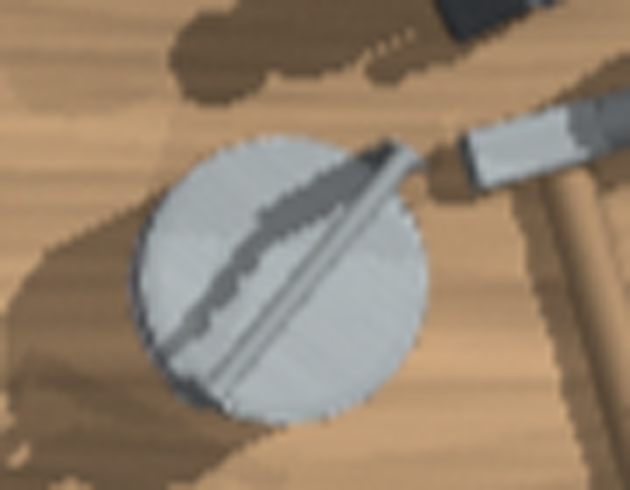

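View pics/s_scale.png

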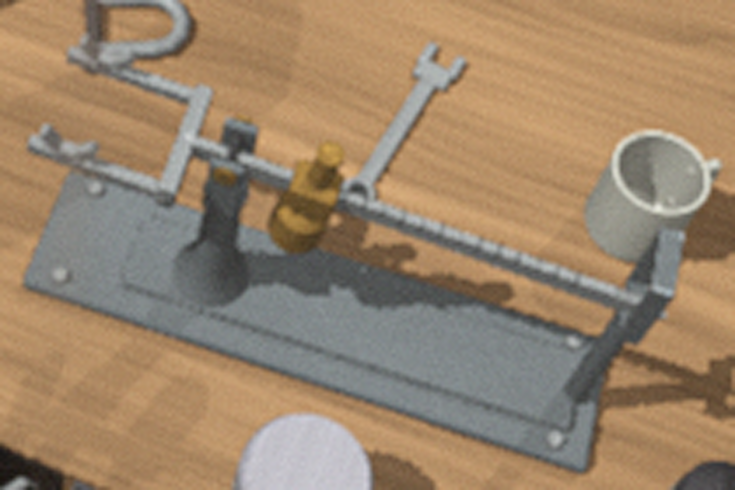

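View pics/t_scale.png

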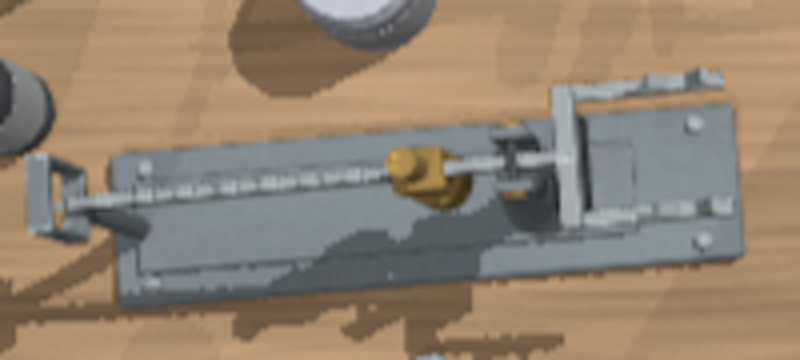

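```bash
python3 - <<'E'
from h import *
from scipy.optimize import least_squares
s=cam("scene");t=cam("top")
a=tri([ray(s,200.3,249.7),ray(t,242.1,408.6)]);b=tri([ray(s,186.9,287.1),ray(t,275.4,381.1)])
print(a,b)
m=(a[0]+b[0])/2;d=a[0]-b[0];print("bar mid",m,"len",np.linalg.norm(d),"yaw",np.arctan2(d[1],d[0]))
# scale fit: obs in (row,col)
obs={"pivot":((260.1,374.8),(210.6,245.)),"seat":((244.9,334.2),(206.,292.7)),"fork":((243.5,323.3),(205.5,301.1)),"post":((266.8,404.6),(212.2,222.))}
def pts(v):
    x,y,yaw,tr=v;c,sn=np.cos(yaw),np.sin(yaw);th=-0.09
    def W(l):
        lx,ly,lz=l; ry=ly*np.cos(th)-lz*np.sin(th); rz=ly*np.sin(th)+lz*np.cos(th)
        return np.array([x+c*lx-sn*ry,y+sn*lx+c*ry,.225+rz])
    return {"pivot":W((0,0,0)),"seat":W((0,-.115,0)),"fork":W((0,-.145,0)),"post":W((0,.05+tr,.02))}
def res(v):
    r=[];P=pts(v)
    for k,(o1,o2) in obs.items(): r+=list(np.subtract(proj(s,P[k]),o1))+list(np.subtract(proj(t,P[k]),o2))
    return r
q=least_squares(res,[.61,.04,.07,.01]);print(q.x,np.round(q.fun,1)); print(pts(q.x))
for n in("jack","hammer","shackle"):
  for w,p in(("s",s),("t",t)):
    for z in finder.pinpoint(n,p)[:1]: print(n,w,z["confidence"],atz(ray(p,*z["location"]),0))
E
```

```text
(array([ 0.52365665, -0.40047814,  0.15631154]), [np.float64(0.002056109934806079), np.float64(0.0020561099348061214)]) (array([ 0.43086429, -0.32113008,  0.15926828]), [np.float64(0.003080227757481444), np.float64(0.003080227757481525)])
bar mid [ 0.47726047 -0.36080411  0.15778991] len 0.12212812553829498 yaw -0.7074555889897021
[0.60553785 0.03792476 0.08518883 0.02012399] [ 1.   0.9  0.3  3.1  1.5  0.   0.5 -2.1 -0.9  0.2 -0.1  0.7 -0.2 -1.3
  0.4 -1.4]
{'pivot': array([0.60553785, 0.03792476, 0.225     ]), 'seat': array([ 0.61528312, -0.07619446,  0.23533603]), 'fork': array([ 0.61782536, -0.10596469,  0.23803239]), 'post': array([0.59944249, 0.10930272, 0.23861641])}
jack s 0.78 [ 0.65512826 -0.46147308  0.        ]
jack t 0.78 [ 0.65179163 -0.46621735  0.        ]
hammer s 0.97 [ 0.41534626 -0.52361101  0.        ]
shackle s 0.62 [ 0.38669377 -0.09790863  0.        ]
shackle t 0.86 [ 0.37951587 -0.10871326  0.        ]
```

```bash
cat >> h.py <<'E'
def plan(pos,heading,state=None):
    "print shift/turn numbers (scaled) to get TCP to pos with tool straight down & heading of tool x"
    st=state or telemetry.get_state(); Rc=R.from_quat(st["tcp_rot"])
    c,s=np.cos(heading),np.sin(heading)
    Rt=R.from_matrix(np.array([[c,s,0],[s,-c,0],[0,0,-1]]))
    sh=Rc.inv().apply(np.array(pos)-st["eef_pos"])
    rv=(Rc.inv()*Rt).as_rotvec()
    print("t",round(st["time"],2),"shift m",np.round(sh,4),"scaled",np.round(sh/.15,3),"turn scaled",np.round(rv/(np.pi/2),3),"rows shift",round(np.linalg.norm(sh)/.05,1),"turn",round(np.degrees(np.linalg.norm(rv))/8.59,1))
E
python3 - <<'E'
from h import *
st=telemetry.get_state();p=cam("wrist");o,d=ray(p,p["cy"],p["cx"],True)
Rc=R.from_quat(st["tcp_rot"]).inv();print(Rc.apply(o-st["eef_pos"]),Rc.apply(d))
plan((0.44,-0.405,0.30),-0.707)
plan((0.477,-0.361,0.30),-0.707)
E
```

```text
[ 0.08398673  0.00058481 -0.14211112] [-3.27074045e-01 -3.08997363e-04  9.44998663e-01]
t 1.75 shift m [ 0.2924 -0.1534 -0.0687] scaled [ 1.95  -1.022 -0.458] turn scaled [-0.    -0.     0.651] rows shift 6.7 turn 6.8
t 1.75 shift m [ 0.3413 -0.1837 -0.0687] scaled [ 2.275 -1.225 -0.458] turn scaled [-0.    -0.     0.651] rows shift 7.9 turn 6.8
```

```bash
python3 -m crank '[[0.3,-0.15,-0.2,0,0,0.1,1],[0.6,-0.3,-0.46,0,0,0.2,1],[1,-0.53,-0.46,0,0,0.3,1],[1,-0.53,-0.46,0,0,0.33,1]]'; python3 - <<'E'
from h import *
plan((0.447,-0.335,0.30),-0.707)
E
```

```text
time: 2.15
eef_pos: [0.3292, -0.5182, 0.3025]
tcp_rot: [0.995, -0.103, 0.001, 0.001]
contact_force: [0.2, 0.6, -0.4]
opening: 0.997
t 2.15 shift m [ 0.0777 -0.2034  0.0022] scaled [ 0.518 -1.356  0.015] turn scaled [ 0.001 -0.002  0.319] rows shift 4.4 turn 3.3
```

```bash
python3 -m crank '[[0.13,-0.33,0,0,0,0.1,1],[0.26,-0.66,0,0,0,0.2,1],[0.4,-1,0,0,0,0.32,1],[0.4,-1,0,0,0,0.32,1]]'; python3 - <<'E'
from h import *
plan((0.447,-0.335,0.30),-0.707)
p=cam("wrist");save(p,"w1")
for l in("pail_bar","pail"): print(l,[(np.round(q["location"],1),round(q["confidence"],2)) for q in finder.pinpoint(l,p)])
for e in ((.5237,-.4005,.16),(.4309,-.3211,.16),(.477,-.361,.16)): print(proj(p,e,True))
E
```

```text
time: 2.55
eef_pos: [0.4184, -0.3811, 0.3008]
tcp_rot: [0.938, -0.345, 0.0, -0.0]
contact_force: [1.2, -0.5, 0.3]
opening: 1.002
t 2.55 shift m [-0.0081 -0.0536  0.0008] scaled [-0.054 -0.357  0.005] turn scaled [-0.001 -0.     0.001] rows shift 1.1 turn 0.0
pail_bar [(array([383.5, 308.9]), 0.96), (array([182.4, 242.3]), 0.8), (array([ 62.9, 590.3]), 0.64), (array([156.8, 267.8]), 0.46)]
pail [(array([ 72.3, 513.4]), 0.98), (array([306.1, 308.3]), 0.8), (array([158.8, 271.1]), 0.78)]
(np.float64(103.32932581994751), np.float64(240.86320258462717))
(np.float64(254.53084482926198), np.float64(246.9242886638878))
(np.float64(181.8654805117372), np.float64(243.52267819546987))
```

View pics/w1.png

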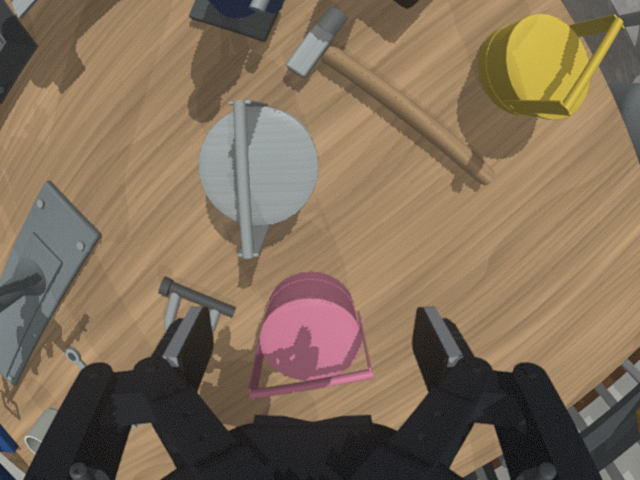

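The grey pail is the one with the plain steel bar. Its bar ends appear at (239,102) and (248,257), and the scene/top triangulation reprojects to within 2-3 px of both. I'll take a second wrist view from directly above.

```bash
python3 - <<'E'
from h import *
plan((0.477,-0.361,0.26),-0.707)
E
```

```text
t 2.7 shift m [ 0.031  -0.0563  0.0406] scaled [ 0.207 -0.376  0.271] turn scaled [ 0.    -0.     0.003] rows shift 1.5 turn 0.0
```

```bash
python3 -m crank '[[0.1,-0.19,0.12,0,0,0,1],[0.207,-0.376,0.27,0,0,0,1],[0.207,-0.376,0.27,0,0,0,1]]'; python3 - <<'E'
from h import *
p=cam("wrist");save(p,"w2")
for l in("pail_bar",): print(l,[(np.round(q["location"],1),round(q["confidence"],2)) for q in finder.pinpoint(l,p)])
for e in ((.5237,-.4005,.16),(.4309,-.3211,.16),(.477,-.361,.16)): print(np.round(proj(p,e,True),1))
print(telemetry.get_state()["eef_pos"])
E
```

```text
time: 3.0
eef_pos: [0.4769, -0.3609, 0.2555]
tcp_rot: [0.939, -0.344, -0.003, -0.002]
contact_force: [-0.6, 0.0, -0.5]
opening: 0.995
pail_bar [(array([235.4, 314.4]), 0.95), (array([414.5, 122.9]), 0.52)]
[147.7 311.5]
[315.4 310.8]
[238.3 311.6]
[ 0.47602608 -0.3626996   0.25877244]
```

View pics/w2.png

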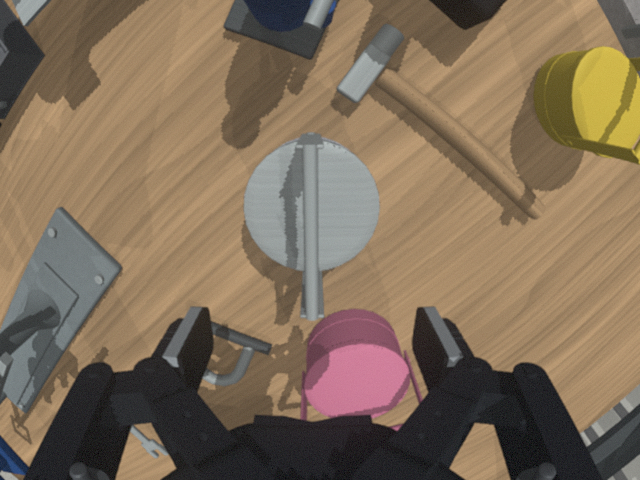

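```bash
python3 - <<'E'
from h import *
p=cam("wrist")
b=ray(p,235.4,314.4,True);s=cam("scene");t=cam("top")
print(tri([b,ray(s,193.6,268.4),ray(t,258.75,394.85)]))
plan((0.477,-0.3615,0.143),-0.707)
E
```

```text
(array([ 0.47574266, -0.3626804 ,  0.15457281]), [np.float64(0.001980649878249278), np.float64(0.0025810921962321235), np.float64(0.0027195275063513417)])
t 3.25 shift m [-0.0007 -0.002   0.118 ] scaled [-0.005 -0.013  0.787] turn scaled [ 0.    -0.001  0.   ] rows shift 2.4 turn 0.0
```

```bash
python3 -m crank '[[0,-0.01,0.25,0,0,0,1],[0,-0.013,0.5,0,0,0,1],[0,-0.013,0.7,0,0,0,1],[0,-0.013,0.78,0,0,0,1],[0,-0.013,0.79,0,0,0,0.5],[0,-0.013,0.79,0,0,0,0],[0,-0.013,0.79,0,0,0,0],[0,-0.013,0.79,0,0,0,0],[0,-0.013,0.79,0,0,0,0],[0,-0.013,0.79,0,0,0,0]]' 70; python3 - <<'E'
from h import *
p=cam("wrist");save(p,"w3");print(telemetry.get_state()["contact_force"])
E
```

```text
time: 4.25
eef_pos: [0.4787, -0.3606, 0.1428]
tcp_rot: [0.939, -0.345, 0.001, 0.0]
contact_force: [-0.3, 0.6, 3.7]
opening: 0.089
[0.96651466 0.75425278 4.88681435]
```

View pics/w3.png

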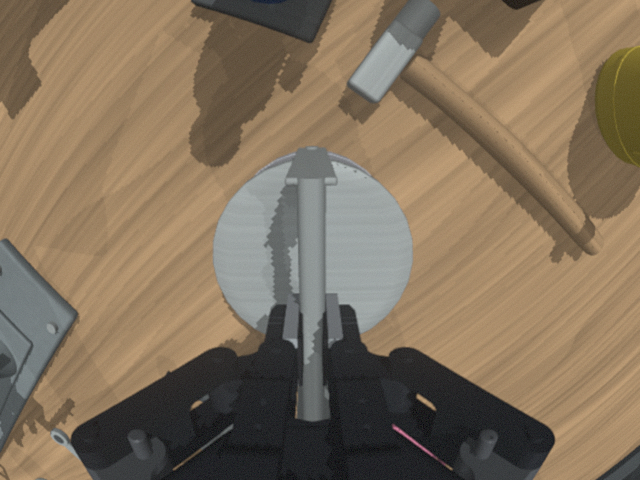

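The fingers hold the bar at about (312,330), and the pail is undisturbed. Next I lift.

```bash
python3 -m crank '[[0,0,-0.1,0,0,0,0],[0,0,-0.3,0,0,0,0],[0,0,-0.55,0,0,0,0],[0,0,-0.75,0,0,0,0],[0,0,-0.87,0,0,0,0],[0,0,-0.87,0,0,0,0],[0,0,-0.87,0,0,0,0],[0,0,-0.87,0,0,0,0]]'; python3 - <<'E'
from h import *
F=[]
for i in range(4):
    p=cam("wrist"); F.append(telemetry.get_state()["contact_force"])
F=np.array(F);print(F.round(2)); save(p,"w4"); s=cam("scene");save(s,"s4",(180,60,500,330),2.3)
print(telemetry.get_state()["wrist_torque"],telemetry.get_state()["opening"])
plan((0.620,-0.20,0.268),0.085)
E
```

```text
time: 5.1
eef_pos: [0.4767, -0.3591, 0.2684]
tcp_rot: [0.938, -0.345, -0.003, -0.001]
contact_force: [-0.6, 0.5, -6.8]
opening: 0.087
[[ 0.35  0.72 -6.85]
 [-0.25 -0.5  -7.14]
 [ 0.92  0.   -6.86]
 [ 0.27 -1.2  -6.99]]
[-0.05121464 -0.01428135  0.00628584] 0.08719647123579297
t 5.35 shift m [ 0.0047 -0.2141  0.0026] scaled [ 0.031 -1.427  0.017] turn scaled [-0.001  0.001 -0.503] rows shift 4.3 turn 5.3
```

View pics/s4.png

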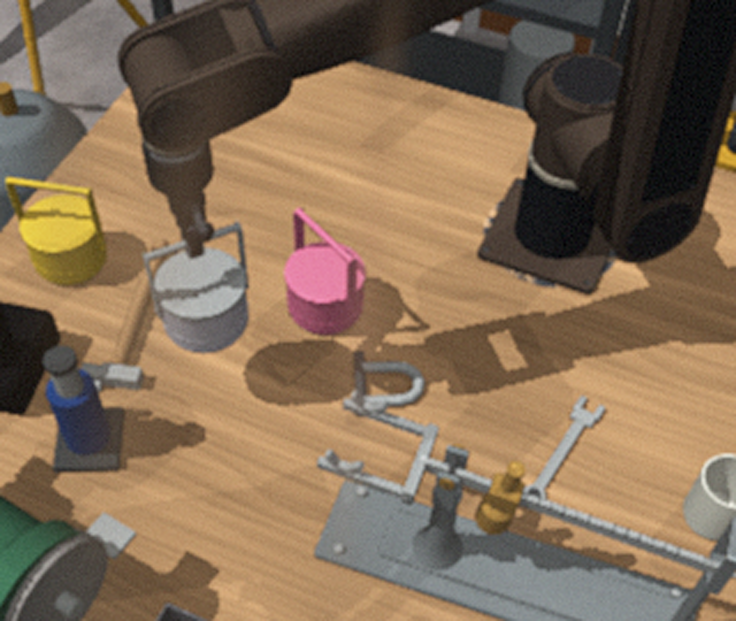

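View pics/w4.png

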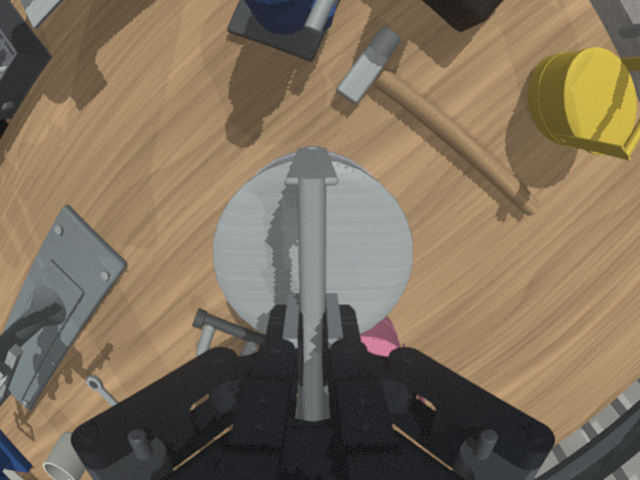

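```bash
python3 -m crank '[[0,-0.1,0,0,0,-0.03,0],[0.01,-0.25,0,0,0,-0.09,0],[0.01,-0.42,0,0,0,-0.15,0],[0.02,-0.6,0,0,0,-0.22,0],[0.02,-0.78,0,0,0,-0.28,0],[0.02,-0.95,0,0,0,-0.34,0]]'; python3 - <<'E'
from h import *
plan((0.622,-0.19,0.268),0.085)
E
```

```text
time: 5.95
eef_pos: [0.5739, -0.2517, 0.2718]
tcp_rot: [0.997, -0.082, 0.0, -0.0]
contact_force: [0.5, -0.7, -7.1]
opening: 0.084
t 5.95 shift m [ 0.0373 -0.0687  0.0039] scaled [ 0.249 -0.458  0.026] turn scaled [-0.001 -0.    -0.159] rows shift 1.6 turn 1.7
```

```bash
python3 -m crank '[[0.1,-0.18,0,0,0,-0.07,0],[0.19,-0.34,0.01,0,0,-0.12,0],[0.25,-0.44,0.01,0,0,-0.16,0],[0.25,-0.46,0.01,0,0,-0.16,0],[0.25,-0.46,0.01,0,0,-0.16,0],[0.25,-0.46,0.01,0,0,-0.16,0],[0.25,-0.46,0.01,0,0,-0.16,0]]'; python3 - <<'E'
from h import *
plan((0.622,-0.19,0.268),0.085)
w=cam("wrist");save(w,"w5");s=cam("scene");save(s,"s5",(230,120,510,330),2.8);t=cam("top");save(t,"t5",(100,150,420,330),2.5)
for n,p in(("w",w),("s",s),("t",t)):
  for l in("pivot","seat","fork","post","pail_bar"): print(n,l,[(np.round(q["location"],1),round(q["confidence"],2)) for q in finder.pinpoint(l,p)])
E
```

```text
time: 6.65
eef_pos: [0.6209, -0.1929, 0.2704]
tcp_rot: [0.999, 0.039, -0.0, 0.0]
contact_force: [0.2, -0.2, -7.2]
opening: 0.088
t 6.65 shift m [ 0.0013 -0.0028  0.0024] scaled [ 0.009 -0.018  0.016] turn scaled [ 0.     0.    -0.004] rows shift 0.1 turn 0.0
w pivot []
w seat [(array([357.9, 241. ]), 0.26)]
w fork []
w post [(array([340.6, 514.7]), 0.39)]
w pail_bar [(array([333.6, 312.3]), 0.96), (array([418.5, 628.1]), 0.6)]
s pivot [(array([260.4, 372.3]), 0.78)]
s seat [(array([248.4, 334.4]), 0.56)]
s fork [(array([243. , 327.3]), 0.84), (array([253.3, 219.4]), 0.69), (array([229.5, 353. ]), 0.62)]
s post [(array([264. , 402.3]), 0.9)]
s pail_bar [(array([140.5, 202.1]), 0.96), (array([219.1, 292.6]), 0.91), (array([163.1, 319.8]), 0.9)]
t pivot [(array([207.6, 247.8]), 0.91)]
t seat [(array([203.8, 290.7]), 0.83)]
t fork [(array([205., 299.]), 0.64)]
t post [(array([207., 225.]), 0.65)]
t pail_bar [(array([197.1, 334.8]), 0.77), (array([327.2, 366.5]), 0.77), (array([292.6, 510. ]), 0.7)]
```

View pics/w5.png

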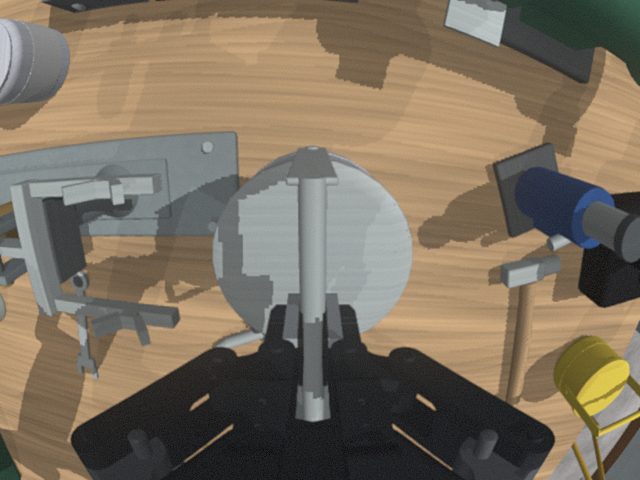

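View pics/s5.png

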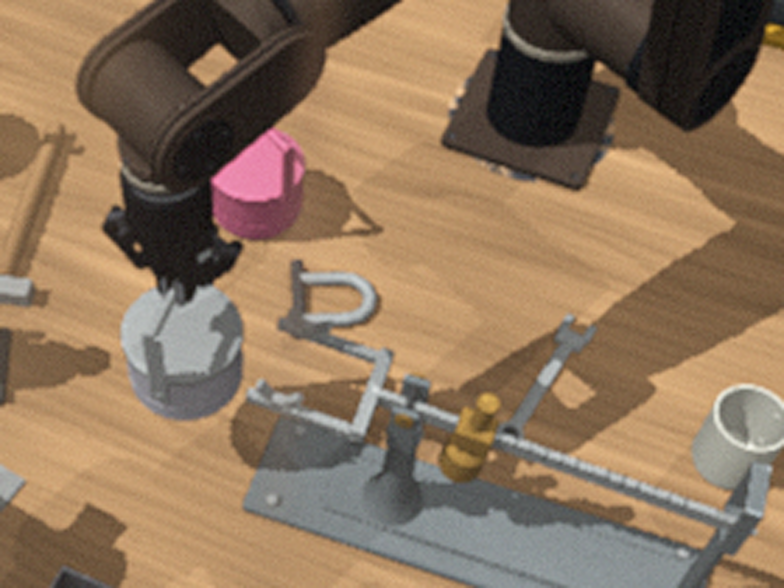

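View pics/t5.png

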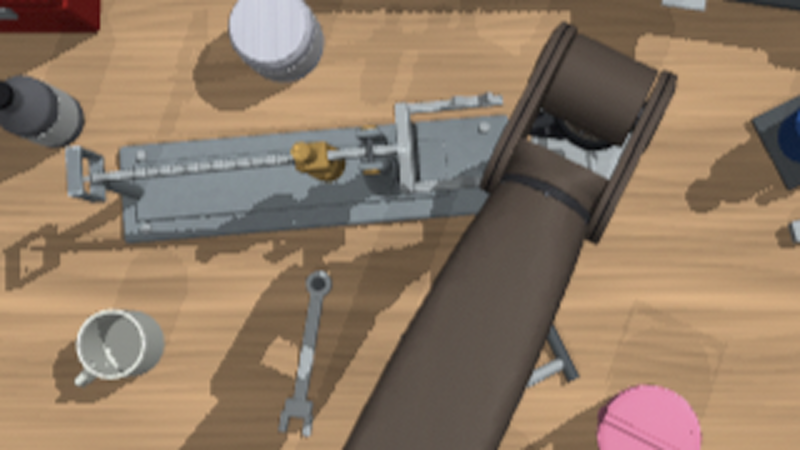

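```bash
cat >> h.py <<'E'
def W(l,th,x=.6055,y=.0379,yaw=.0852):
    lx,ly,lz=l;c,sn=np.cos(yaw),np.sin(yaw); ry=ly*np.cos(th)-lz*np.sin(th); rz=ly*np.sin(th)+lz*np.cos(th)
    return np.array([x+c*lx-sn*ry,y+sn*lx+c*ry,.225+rz])
def overlay(p,name,crop,sc,th,wrist=False,**k):
    l,t,r,b=crop; im=cv2.resize(p["pixels"][t:b,l:r,::-1],None,fx=sc,fy=sc,interpolation=cv2.INTER_CUBIC).copy()
    for sx in(-1,1):
        for (ly,lz),col in {(-.115,0):(0,0,255),(-.115,-.005):(0,128,255),(-.115+.0175,.01):(0,255,0),(-.115-.0175,.01):(0,255,0),(-.145,0):(255,0,0),(-.043,0):(255,0,255)}.items():
            for w in ((.038,.048)):
                v,u=proj(p,W((sx*w,ly,lz),th,**k),wrist); cv2.circle(im,(int((u-l+.5)*sc),int((v-t+.5)*sc)),3,col,1)
    v,u=proj(p,W((0,0,0),th,**k),wrist); cv2.circle(im,(int((u-l+.5)*sc),int((v-t+.5)*sc)),3,(255,255,0),1)
    cv2.imwrite("pics/"+name+".png",im)
E
python3 - <<'E'
from h import *
w=cam("wrist");overlay(w,"o_w5",(0,140,240,340),3.3,-.09,True)
t=cam("top");overlay(t,"o_t5",(220,175,320,245),8,-.09)
s=cam("scene");overlay(s,"o_s5",(315,225,395,295),8,-.09)
E
```

```text
(no output)
```

View pics/o_w5.png

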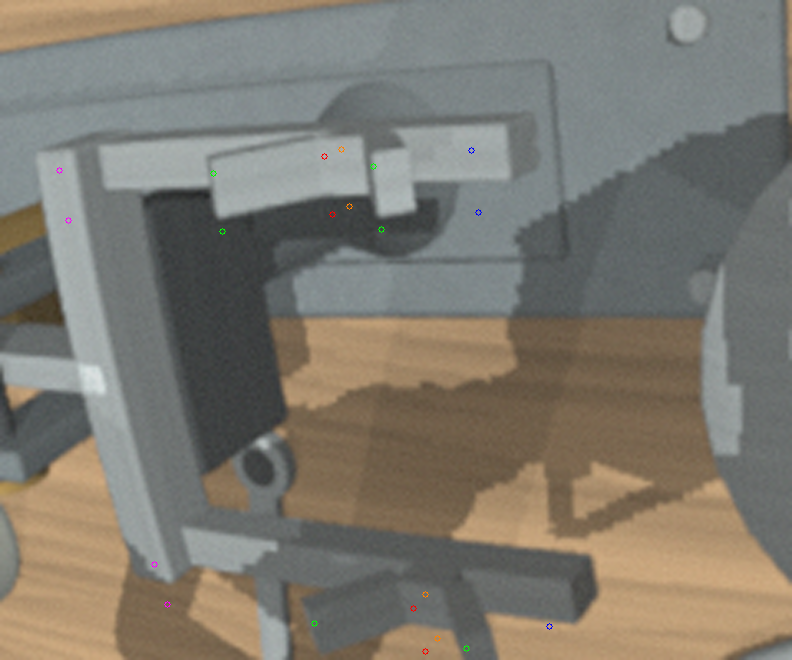

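View pics/o_t5.png

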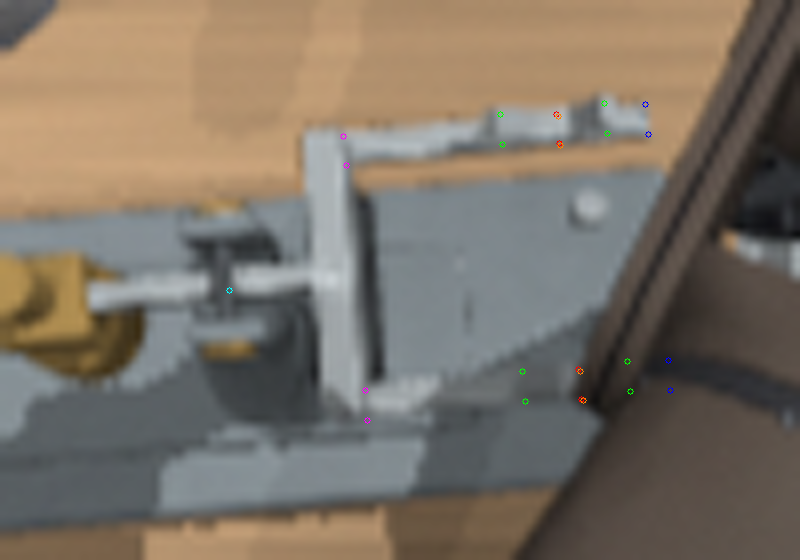

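View pics/o_s5.png

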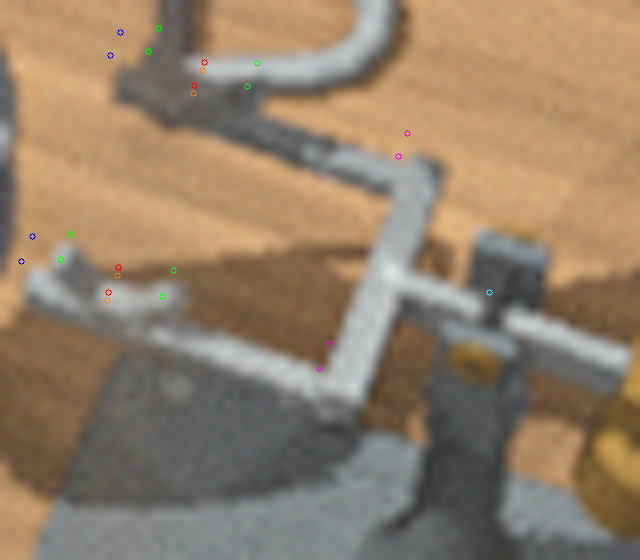

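```bash
python3 - <<'E'
from h import *
from scipy.optimize import least_squares
w=cam("wrist");t=cam("top")
def cw(c): return (c[1]/3.3+140-.5,c[0]/3.3-.5)
def ct(c): return (c[1]/8+175-.5,c[0]/8+220-.5)
a,b=-.115+.0175,-.115-.0175
O=[(w,True,cw(c),l) for c,l in [((213,158),(.048,a,.01)),((222,215),(.038,a,.01)),((372,150),(.048,b,.01)),((380,214),(.038,b,.01)),((303,600),(-.038,a,.01)),((320,652),(-.048,a,.01))]]
T=[(t,False,ct(c),l) for c,l in [((490,110),(.048,a,.01)),((493,142),(.038,a,.01)),((603,97),(.048,b,.01)),((606,132),(.038,b,.01))]]
for name,S in(("wrist",O),("top",T),("both",O+T)):
  for z in (0,1):
    def res(v):
        r=[]
        for p,wr,o,l in S:
            X=W(l,-.09,v[0],v[1],v[2]); X[2]+=v[3]*z
            r+=list(np.subtract(proj(p,X,wr),o))
        return r+[(v[2]-.085)/.01, v[3]/.003]
    q=least_squares(res,[.6055,.038,.085,0]);print(name,q.x.round(4),np.round(q.fun,1))
# bar check in wrist: tip ends
st=telemetry.get_state();print(st["eef_pos"],R.from_quat(st["tcp_rot"]).as_matrix().round(3).tolist())
for l in((.06,0,-.0187),(0,0,-.0187),(-.06,0,-.0187)):
    print(np.round(proj(w,st["eef_pos"]+R.from_quat(st["tcp_rot"]).apply(l),True),1))
E
```

```text
wrist [0.61   0.0387 0.0706 0.    ] [-1.1 -0.5 -0.6 -0.7 -0.2  0.1 -0.3 -0.1  2.7  1.   0.3 -0.2 -1.4  0. ]
wrist [ 0.6088  0.0403  0.0734 -0.0025] [-0.5 -0.1 -0.3 -0.3  0.3 -0.3 -0.1 -0.4  1.5  1.2 -1.  -0.  -1.2 -0.8]
top [0.6069 0.0398 0.085  0.    ] [ 0.1  0.6 -0.2  0.5  0.4 -0.5 -0.3 -0.6 -0.   0. ]
top [6.069e-01 3.980e-02 8.500e-02 1.000e-04] [ 0.1  0.6 -0.2  0.5  0.4 -0.5 -0.3 -0.6 -0.   0. ]
both [0.6099 0.0388 0.0713 0.    ] [-1.  -0.6 -0.5 -0.8 -0.1 -0.1 -0.2 -0.2  2.8  0.9  0.4 -0.3 -0.6  1.2
 -0.8  1.1 -0.1  0.2 -0.8  0.1 -1.4  0. ]
both [ 0.6087  0.0404  0.0737 -0.0026] [-0.5 -0.1 -0.2 -0.3  0.3 -0.3 -0.1 -0.5  1.5  1.2 -1.  -0.  -0.   0.7
 -0.3  0.6  0.4 -0.4 -0.3 -0.5 -1.1 -0.9]
[ 0.62133183 -0.1921153   0.270327  ] [[0.997, 0.08, -0.0], [0.08, -0.997, -0.0], [-0.0, 0.0, -1.0]]
[184.  310.6]
[334.6 310.8]
[432.8 311.1]
```

```bash
python3 - <<'E'
from h import *
plan((0.620,-0.13,0.2505),0.077)
plan((0.6176,-0.0747,0.2505),0.077)
E
```

```text
t 7.8 shift m [ 0.0036 -0.062   0.0198] scaled [ 0.024 -0.413  0.132] turn scaled [0.    0.    0.002] rows shift 1.3 turn 0.0
t 7.8 shift m [ 0.0057 -0.1173  0.0198] scaled [ 0.038 -0.782  0.132] turn scaled [0.    0.    0.002] rows shift 2.4 turn 0.0
```

```bash
python3 -m crank '[[0,-0.05,0.1,0,0,0.002,0],[0.01,-0.18,0.13,0,0,0.002,0],[0.02,-0.33,0.13,0,0,0.002,0],[0.024,-0.41,0.13,0,0,0.002,0],[0.024,-0.41,0.13,0,0,0.002,0],[0.024,-0.41,0.13,0,0,0.002,0]]'; python3 - <<'E'
from h import *
w=cam("wrist");save(w,"w6",(0,100,640,480),1.25);s=cam("scene");save(s,"s6",(270,170,430,310),5)
plan((0.6176,-0.0747,0.2505),0.077)
E
```

```text
time: 8.4
eef_pos: [0.6201, -0.1304, 0.2509]
tcp_rot: [0.999, 0.039, 0.0, 0.001]
contact_force: [0.0, -0.8, -6.2]
opening: 0.093
t 8.5 shift m [ 0.0018 -0.0565  0.0006] scaled [ 0.012 -0.377  0.004] turn scaled [ 0.001 -0.    -0.   ] rows shift 1.1 turn 0.0
```

View pics/w6.png

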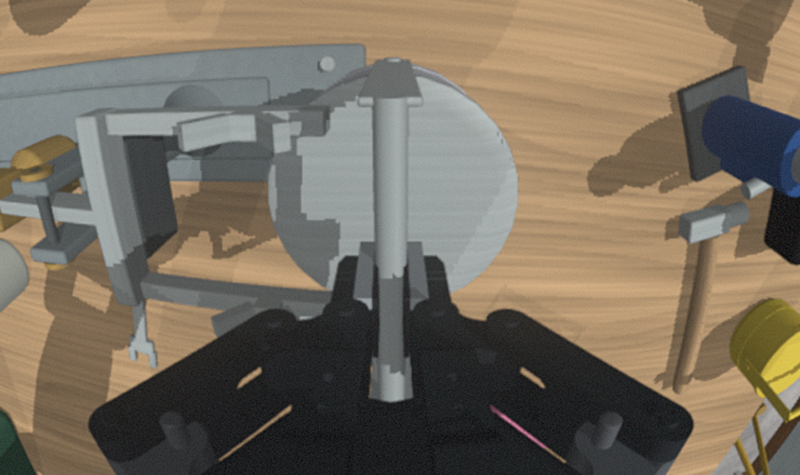

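View pics/s6.png

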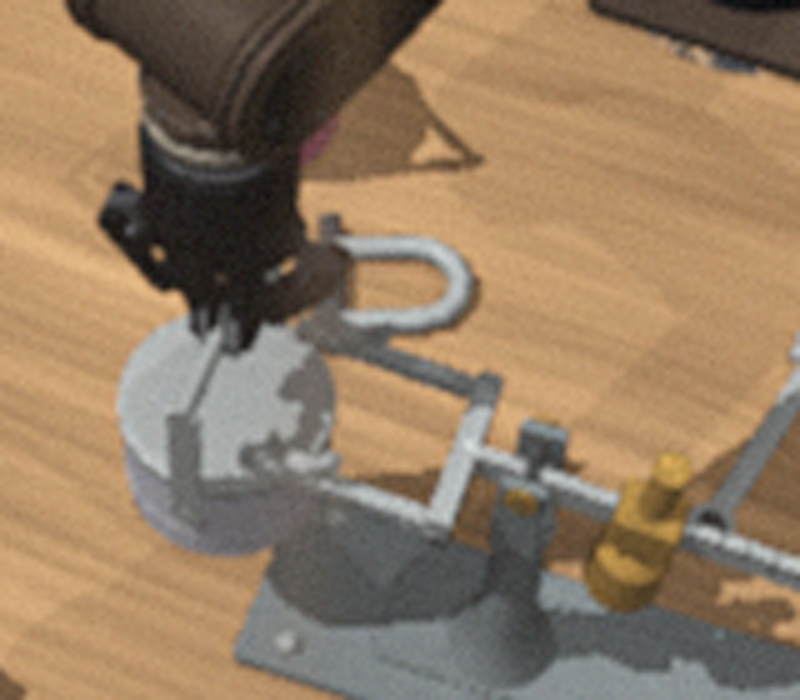

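```bash
python3 -m crank '[[0,-0.08,0,0,0,0,0],[0.01,-0.19,0,0,0,0,0],[0.01,-0.3,0,0,0,0,0],[0.012,-0.377,0,0,0,0,0],[0.012,-0.377,0,0,0,0,0],[0.012,-0.377,0,0,0,0,0]]'; python3 - <<'E'
from h import *
w=cam("wrist");save(w,"w7",(100,100,540,430),1.8);s=cam("scene");save(s,"s7",(290,190,400,280),7)
plan((0.6176,-0.0747,0.2505),0.077); print(telemetry.get_state()["contact_force"])
E
```

```text
time: 9.1
eef_pos: [0.6175, -0.0735, 0.2509]
tcp_rot: [0.999, 0.039, 0.0, 0.001]
contact_force: [-0.3, -0.3, -7.0]
opening: 0.086
t 9.2 shift m [0.     0.0003 0.0004] scaled [0.    0.002 0.003] turn scaled [ 0.001 -0.     0.   ] rows shift 0.0 turn 0.0
[-0.00783702 -0.75211426 -5.8576428 ]
```

View pics/w7.png

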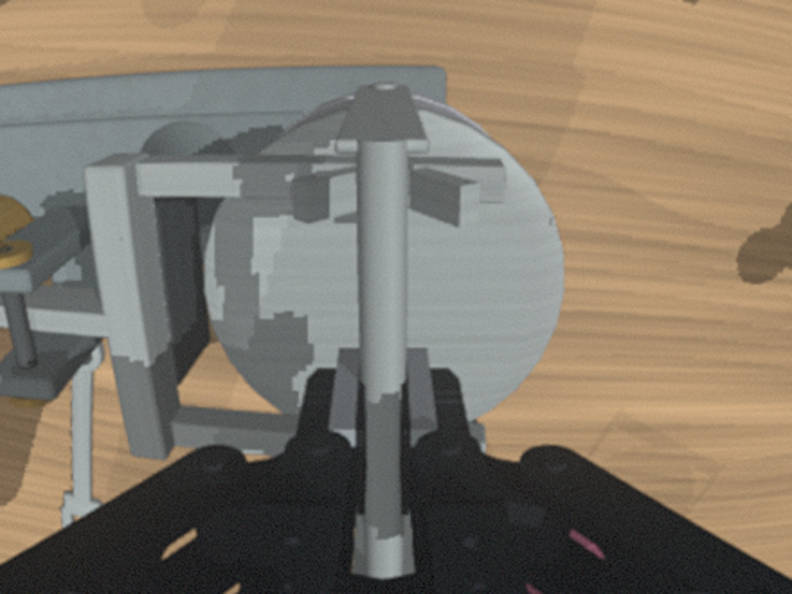

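View pics/s7.png

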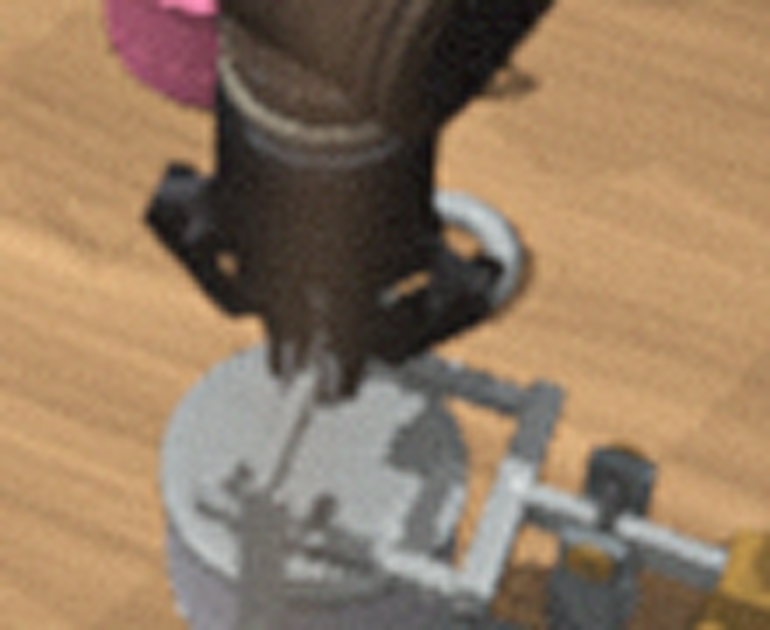

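```bash
python3 -m crank '[[0,0.005,0.06,0,0,0,0],[0,0.005,0.13,0,0,0,0],[0,0.005,0.19,0,0,0,0],[0,0.005,0.24,0,0,0,0],[0,0.005,0.28,0,0,0,0],[0,0.005,0.3,0,0,0,0],[0,0.005,0.3,0,0,0,0]]'; python3 - <<'E'
from h import *
w=cam("wrist");save(w,"w8",(100,100,540,430),1.8);s=cam("scene");save(s,"s8",(290,190,530,350),3.3)
plan((0.6176,-0.0747,0.198),0.077); print(telemetry.get_state()["contact_force"])
E
```

```text
time: 9.9
eef_pos: [0.6173, -0.0748, 0.2055]
tcp_rot: [0.999, 0.039, -0.0, -0.0]
contact_force: [-2.5, -0.2, -3.9]
opening: 0.089
t 10.0 shift m [-0.0001 -0.0001  0.0084] scaled [-0.    -0.001  0.056] turn scaled [ 0. -0.  0.] rows shift 0.2 turn 0.0
[-1.20958475 -0.13367456 -2.95904083]
```

View pics/w8.png

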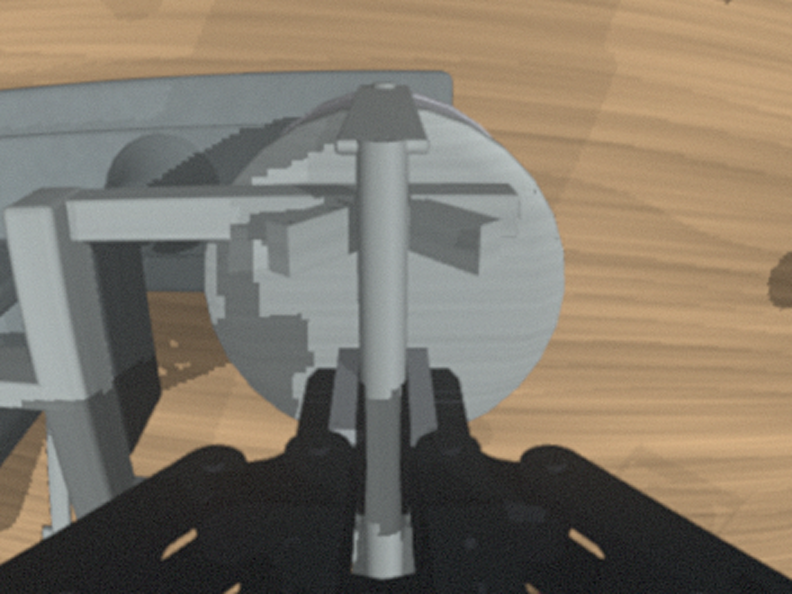

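View pics/s8.png

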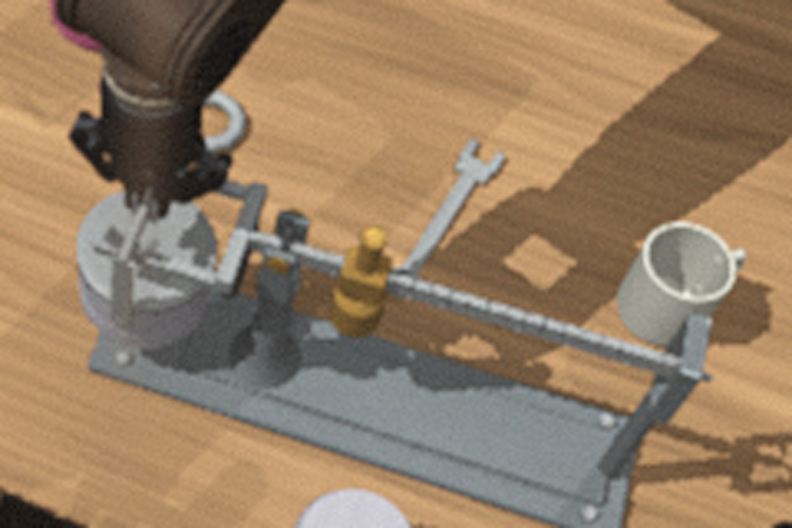

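```bash
python3 -m crank '[[0,0,0.025,0,0,0,0],[0,0,0.05,0,0,0,0],[0,0,0.065,0,0,0,0],[0,0,0.065,0,0,0,0]]'; python3 - <<'E'
from h import *
w=cam("wrist");save(w,"w9",(100,100,540,430),1.8);s=cam("scene");save(s,"s9",(290,190,530,350),3.3)
print(telemetry.get_state()["contact_force"])
E
```

```text
time: 10.4
eef_pos: [0.6181, -0.0743, 0.1973]
tcp_rot: [0.999, 0.039, 0.001, -0.0]
contact_force: [-1.3, 3.5, 1.0]
opening: 0.086
[-1.77772856  3.39569821  2.43935552]
```

View pics/s9.png

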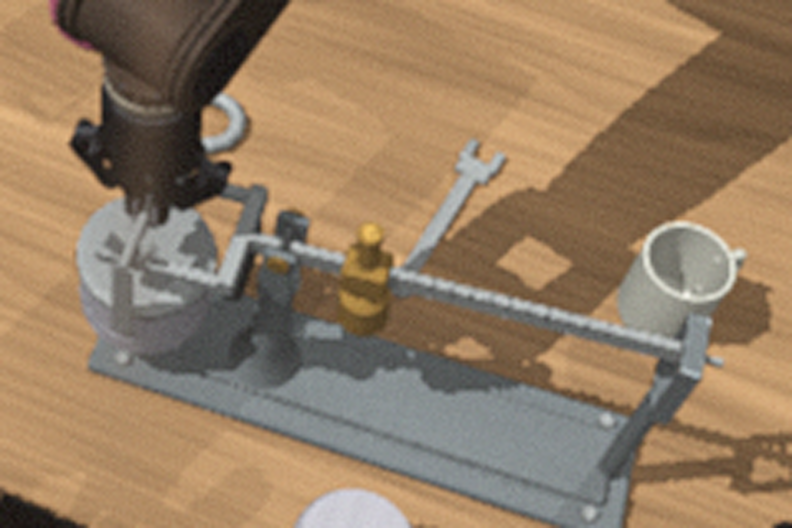

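```bash
python3 -m crank '[[0,0,0,0,0,0,0.2],[0,0,0,0,0,0,0.35],[0,0,0,0,0,0,0.5],[0,0,0,0,0,0,0.5],[0,0,-0.05,0,0,0,0.5],[0,0,-0.15,0,0,0,0.5],[0,0,-0.3,0,0,0,0.5],[0,0,-0.5,0,0,0,0.5],[0,0,-0.75,0,0,0,0.5],[0,0,-0.9,0,0,0,0.5]]'; python3 - <<'E'
from h import *
w=cam("wrist");save(w,"w10");s=cam("scene");save(s,"s10",(290,190,530,350),3.3)
print(telemetry.get_state()["contact_force"])
plan((0.60,0.02,0.33),0.077)
E
```

```text
time: 11.5
eef_pos: [0.6184, -0.075, 0.3366]
tcp_rot: [0.999, 0.039, 0.003, 0.001]
contact_force: [1.6, 0.0, 0.6]
opening: 0.497
[ 0.10955147 -1.12699108  1.04963844]
t 11.6 shift m [-0.0121 -0.0965  0.0079] scaled [-0.081 -0.643  0.053] turn scaled [ 0.003 -0.007  0.   ] rows shift 2.0 turn 0.1
```

View pics/w10.png

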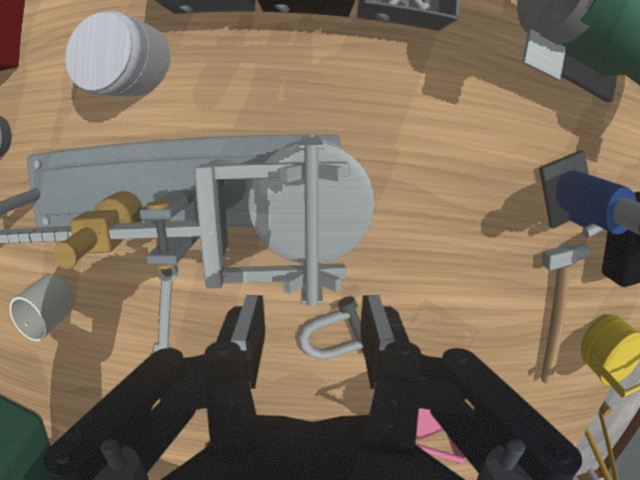

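View pics/s10.png

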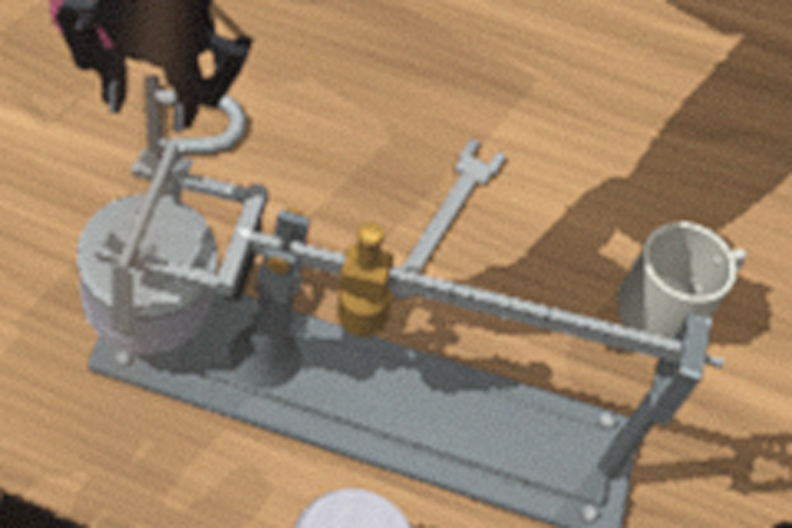

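The pail hangs with its bar in both seats: in the wrist view the bar crosses the arms at (312,170) and (312,275), inside both straps. Next is the poise.

```bash
python3 -m crank '[[-0.03,-0.25,0,0,0,0,0.5],[-0.06,-0.5,0.02,0,0,0,0.5],[-0.08,-0.75,0.04,0,0,0,0.5],[-0.09,-1,0.05,0,0,0,0.5],[-0.09,-1,0.05,0,0,0,0.5]]'; python3 - <<'E'
from h import *
w=cam("wrist");save(w,"w11");s=cam("scene");t=cam("top")
for n,p in(("w",w),("s",s),("t",t)):
  for l in("pivot","seat","post"): print(n,l,[(np.round(q["location"],1),round(q["confidence"],2)) for q in finder.pinpoint(l,p)])
  print(np.round(proj(p,(0.6036,0.1077,0.251),n=="w"),1))
print(telemetry.get_state()["eef_pos"])
plan((0.6036,0.1077,0.30),0.077)
E
```

```text
time: 12.1
eef_pos: [0.5912, 0.0776, 0.3226]
tcp_rot: [0.999, 0.041, -0.001, -0.001]
contact_force: [0.4, -0.6, 0.0]
opening: 0.5
w pivot [(array([216.2, 373.9]), 0.7)]
w seat [(array([216.3, 512.6]), 0.15)]
w post [(array([231.9, 272.3]), 0.94)]
[228.5 263.9]
s pivot [(array([260.2, 374.6]), 0.94), (array([259.1, 426.3]), 0.17)]
s seat [(array([250.5, 332.1]), 0.73)]
s post [(array([262.5, 402.3]), 0.84)]
[265.1 402.9]
t pivot [(array([211.1, 248.7]), 0.87)]
t seat [(array([206.4, 288.6]), 0.88)]
t post [(array([212.2, 289.4]), 0.33)]
[210.5 220.5]
[0.5925817  0.07325037 0.32357439]
t 12.7 shift m [ 0.0136 -0.0335  0.0236] scaled [ 0.091 -0.223  0.157] turn scaled [ 0.  0. -0.] rows shift 0.9 turn 0.0
```

View pics/w11.png

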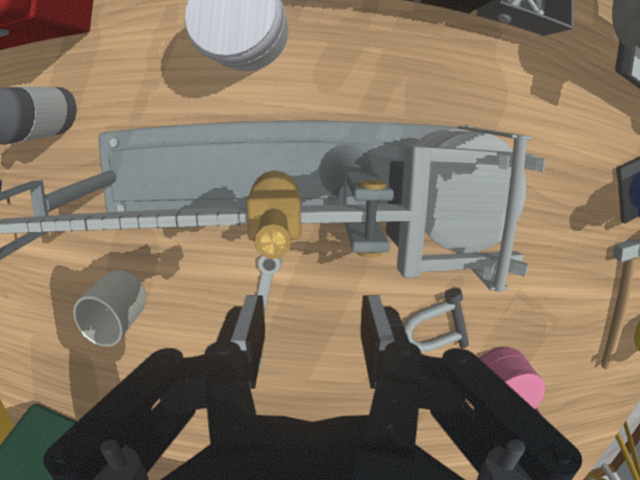

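```bash
python3 - <<'E'
from h import *
w=cam("wrist");s=cam("scene")
print(tri([ray(w,231.9,272.3,True),ray(s,262.5,402.3)]), atz(ray(w,231.9,272.3,True),.2507), "head",atz(ray(w,240,272,True),.2725))
print("pivot", atz(ray(w,216.2,373.9,True),.225))
plan((0.6035,0.103,0.300),0.075)
plan((0.6035,0.103,0.252),0.075)
E
```

```text
(array([0.60324754, 0.10094826, 0.25732639]), [np.float64(0.003980742885986491), np.float64(0.003980742885986561)]) [0.60315597 0.09805326 0.2507    ] head [0.60584913 0.09609764 0.2725    ]
pivot [0.61092097 0.03210672 0.225     ]
t 12.8 shift m [ 0.0132 -0.0285  0.0236] scaled [ 0.088 -0.19   0.157] turn scaled [-0.    -0.     0.001] rows shift 0.8 turn 0.0
t 12.8 shift m [ 0.0132 -0.0285  0.0716] scaled [ 0.088 -0.19   0.477] turn scaled [-0.    -0.     0.001] rows shift 1.6 turn 0.0
```

```bash
python3 -m crank '[[0.04,-0.09,0.06,0,0,0,0.5],[0.09,-0.17,0.12,0,0,0,0.5],[0.09,-0.17,0.12,0,0,0,0.5],[0.09,-0.17,0.12,0,0,0,0.5]]'; python3 - <<'E'
from h import *
w=cam("wrist");save(w,"w12",(160,150,480,390),2.4)
print([(np.round(q["location"],1),round(q["confidence"],2)) for q in finder.pinpoint("post",w)])
st=telemetry.get_state();print(st["eef_pos"])
for z in(.27,.25):
  print(np.round(proj(w,np.r_[st["eef_pos"][:2],z],True),1))
for x in[(.604,.099,.2727),(.604,.101,.2507)]:print(np.round(proj(w,x,True),1))
E
```

```text
time: 13.2
eef_pos: [0.6038, 0.101, 0.3044]
tcp_rot: [0.999, 0.039, -0.001, 0.0]
contact_force: [0.3, 0.1, -0.3]
opening: 0.498
[(array([265.4, 308.8]), 0.81)]
[0.60404241 0.10043723 0.30554163]
[277.1 312.4]
[262.1 312.4]
[279.6 315.1]
[262.6 311.4]
```

View pics/w12.png

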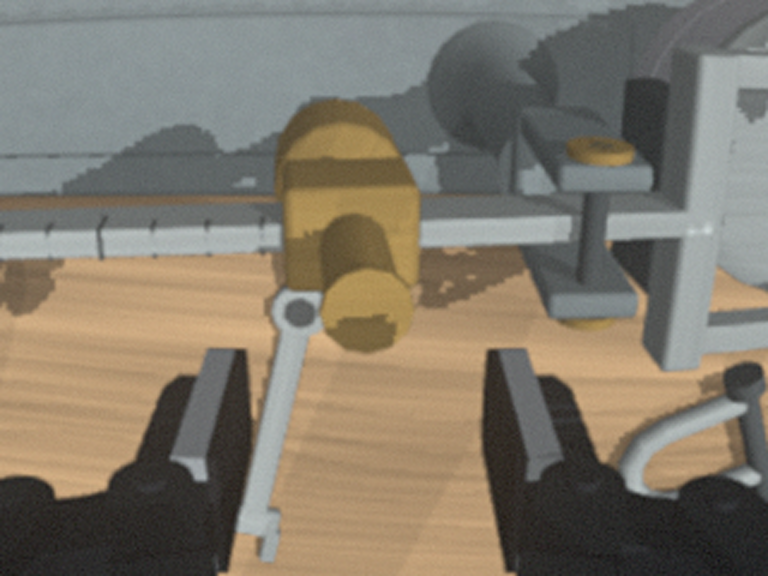

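```bash
python3 -m crank '[[0,0,0.12,0,0,0,0.5],[0,0,0.24,0,0,0,0.5],[0,0,0.34,0,0,0,0.5],[0,0,0.35,0,0,0,0.5],[0,0,0.35,0,0,0,0.4]]'; python3 - <<'E'
from h import *
w=cam("wrist");save(w,"w13",(160,150,480,390),2.4)
st=telemetry.get_state();print(st["eef_pos"],st["contact_force"])
p=np.array([.6036,.1003])+.08*np.array([-.075,.997]);print(p)
plan((*p,.258),0.075)
E
```

```text
time: 13.8
eef_pos: [0.6039, 0.1001, 0.2529]
tcp_rot: [0.999, 0.038, -0.0, 0.0]
contact_force: [0.4, 0.0, -0.1]
opening: 0.405
[0.60435091 0.10011531 0.25384201] [ 0.64702138 -0.35111709  0.46140263]
[0.5976  0.18006]
t 13.85 shift m [-0.0006 -0.0802 -0.0042] scaled [-0.004 -0.535 -0.028] turn scaled [ 0.    -0.001  0.001] rows shift 1.6 turn 0.0
```

View pics/w13.png

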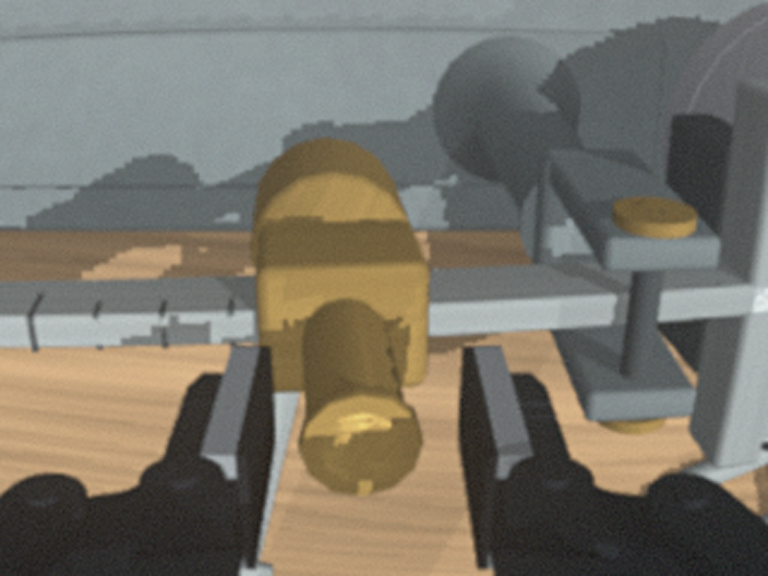

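```bash
python3 -m crank '[[0,0,0,0,0,0,0.32],[0,-0.03,0,0,0,0,0.32],[0,-0.1,-0.005,0,0,0,0.32],[0,-0.2,-0.015,0,0,0,0.32],[0,-0.3,-0.025,0,0,0,0.32],[0,-0.4,-0.035,0,0,0,0.32],[0,-0.5,-0.04,0,0,0,0.32],[0,-0.55,-0.045,0,0,0,0.32],[0,-0.55,-0.045,0,0,0,0.32],[0,-0.54,-0.045,0,0,0,0.32]]'; python3 - <<'E'
from h import *
w=cam("wrist");save(w,"w14",(160,150,480,390),2.4)
s=cam("scene");save(s,"s14",(290,190,530,350),3.3)
st=telemetry.get_state();print(st["eef_pos"],st["contact_force"])
E
```

```text
time: 14.85
eef_pos: [0.5973, 0.1817, 0.2594]
tcp_rot: [0.999, 0.039, -0.001, -0.0]
contact_force: [-0.0, 0.2, -0.4]
opening: 0.319
[0.59755153 0.18072951 0.25951162] [ 0.66036798 -0.00095622  0.0414405 ]
```

View pics/w14.png

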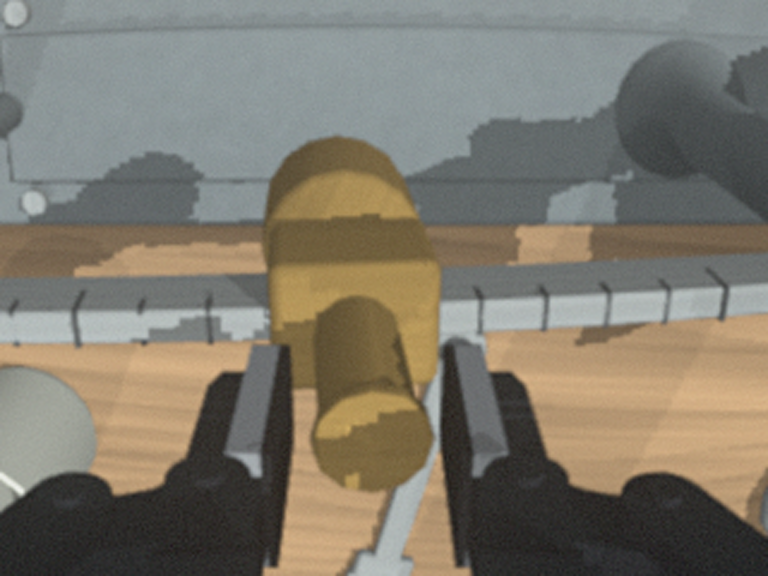

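View pics/s14.png

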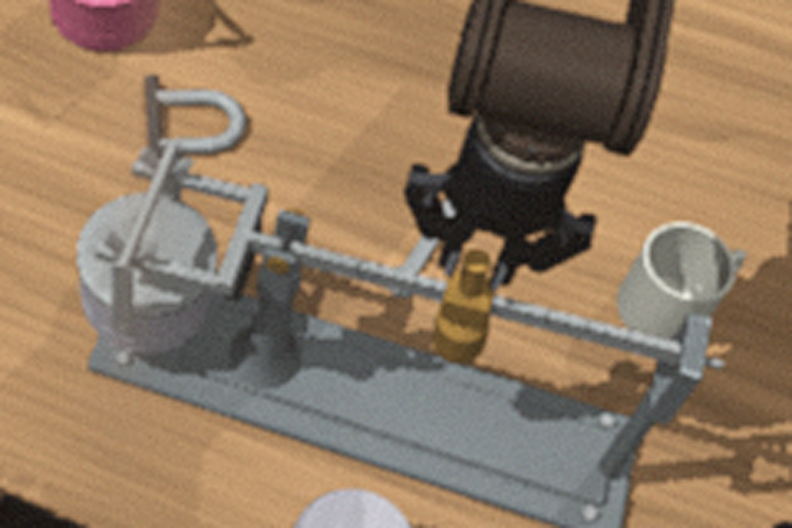

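```bash
python3 -m crank '[[0,-0.02,0,0,0,0,0.32],[0,-0.045,0,0,0,0,0.32],[0,-0.045,0,0,0,0,0.32],[0,-0.025,0,0,0,0,0.32],[0,-0.025,0,0,0,0,0.32],[0,-0.025,0,0,0,0,0.32],[0,-0.025,0,0,0,0,0.32],[0,-0.025,0,0,0,0,0.32],[0,-0.025,0,0,0,0,0.32],[0,-0.025,0,0,0,0,0.32],[0,-0.025,0,0,0,0,0.32],[0,-0.025,0,0,0,0,0.32]]'; python3 - <<'E'
from h import *
w=cam("wrist");save(w,"w15",(160,150,480,390),2.4)
s=cam("scene");save(s,"s15",(290,190,530,350),3.3);save(s,"s15b",(470,270,520,320),12)
st=telemetry.get_state();print(st["eef_pos"],st["contact_force"])
E
```

```text
time: 16.15
eef_pos: [0.5975, 0.1847, 0.2598]
tcp_rot: [0.999, 0.039, -0.0, -0.0]
contact_force: [0.4, 0.7, -0.3]
opening: 0.32
[0.59746168 0.18475753 0.25982178] [0.09661448 0.29872376 0.08673893]
```

View pics/w15.png

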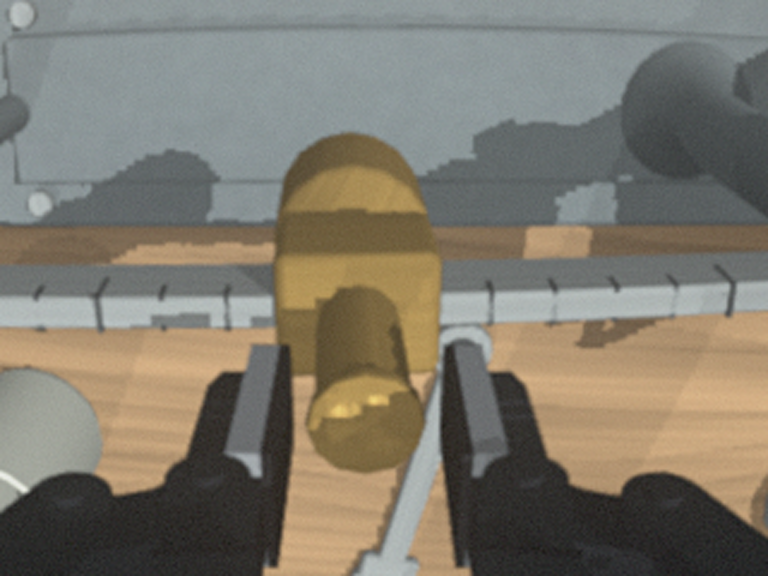

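View pics/s15.png

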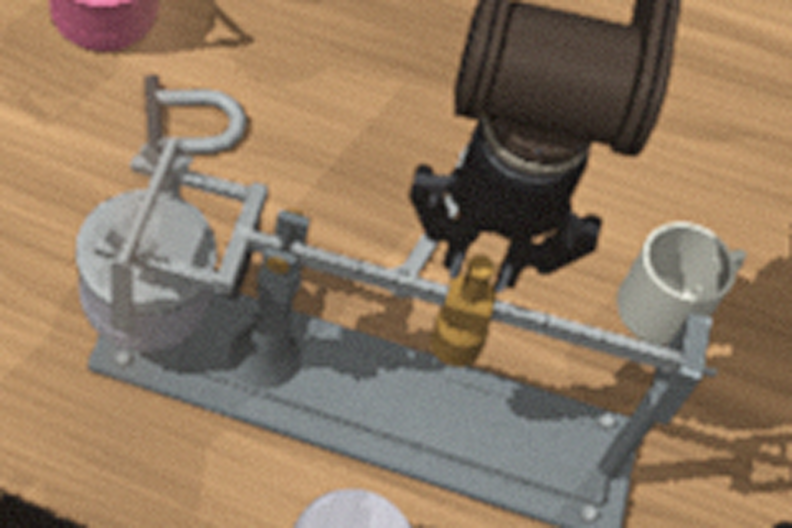

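View pics/s15b.png

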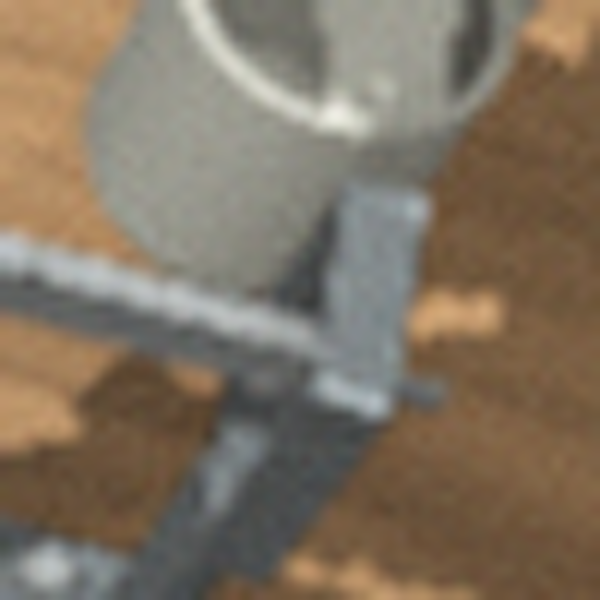

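```bash
cat > m.py <<'E'
from h import *
import sys
n=sys.argv[1]
w=cam("wrist");save(w,"w"+n,(160,150,480,390),2.4)
s=cam("scene");save(s,"sb"+n,(470,270,520,320),12)
# mean of several frames for tip
save(s,"s"+n,(290,190,530,350),3.3)
def zz(th,c):
    return np.round(proj(s,W((0,c,-.004),th,.609,.0395,.075),False),2)
for th in(-.09,0,.03,.09): print(th,zz(th,.30),zz(th,.32))
st=telemetry.get_state();print(st["eef_pos"],st["contact_force"])
E
python3 -m crank '[[0,-0.02,0,0,0,0,0.32],[0,-0.045,0,0,0,0,0.32],[0,-0.045,0,0,0,0,0.32],[0,-0.02,0,0,0,0,0.32],[0,-0.01,0,0,0,0,0.32],[0,-0.01,0,0,0,0,0.32],[0,-0.01,0,0,0,0,0.32],[0,-0.01,0,0,0,0,0.32],[0,-0.01,0,0,0,0,0.32],[0,-0.01,0,0,0,0,0.32],[0,-0.01,0,0,0,0,0.32],[0,-0.01,0,0,0,0,0.32]]'
python3 -m crank '[[0,0,0,0,0,0,0.32],[0,0,0,0,0,0,0.32],[0,0,0,0,0,0,0.32],[0,0,0,0,0,0,0.32],[0,0,0,0,0,0,0.32],[0,0,0,0,0,0,0.32],[0,0,0,0,0,0,0.32],[0,0,0,0,0,0,0.32]]'; python3 m.py 16
```

```text
time: 17.45
eef_pos: [0.5973, 0.1863, 0.2598]
tcp_rot: [0.999, 0.039, 0.0, -0.0]
contact_force: [0.5, -0.4, 0.4]
opening: 0.318
time: 18.25
eef_pos: [0.5973, 0.1862, 0.2598]
tcp_rot: [0.999, 0.038, 0.0, -0.0]
contact_force: [0.2, -0.3, -0.6]
opening: 0.32
-0.09 [304.18 488.09] [307.01 495.84]
0 [299.63 492.02] [302.2  500.22]
0.03 [298.   493.15] [300.47 501.48]
0.09 [294.57 495.11] [296.83 503.7 ]
[0.59733861 0.1862241  0.2598323 ] [-0.442329   -0.91559349 -0.55684965]
```

View pics/w16.png

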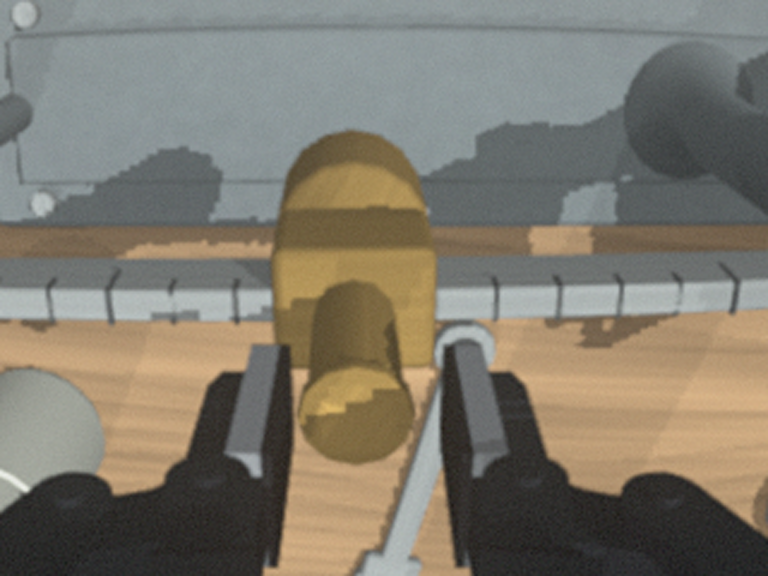

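View pics/sb16.png

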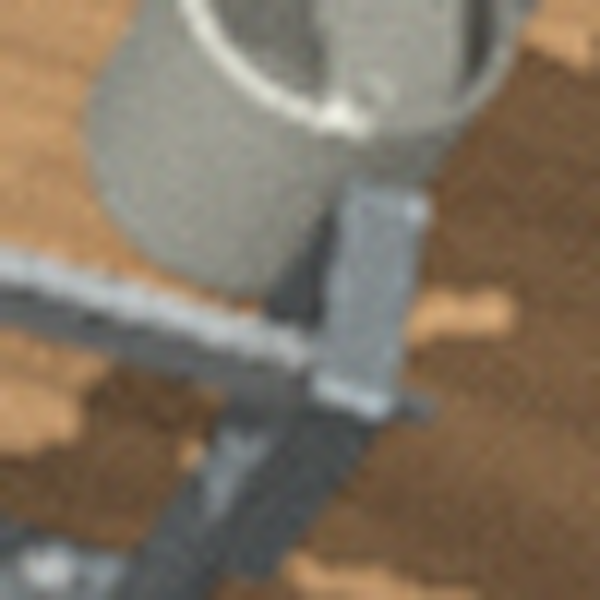

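```bash
cat > ang.py <<'E'
from h import *
a=cv2.imread("pics/scene0.png").astype(float)
b=cv2.imread("pics/s10.png"); l,t,r,bt=(290,190,530,350)
B=np.zeros_like(a); B[t:bt,l:r]=cv2.resize(b,(r-l,bt-t),interpolation=cv2.INTER_AREA)
frames=[cam("scene") for _ in range(3)]
ps=[f["pixels"][:,:,::-1].astype(float) for f in frames]
p=frames[0]
def resid(img,th0,shift=None):
    # profile along vertical, for beam at several local y
    out=[]
    for ly in np.linspace(.20,.28,17):
        rows=[proj(p,W((0,ly,-.004),th,.609,.0395,.075)) for th in np.linspace(-.16,.16,129)]
        m=np.array(rows,np.float32)
        v=cv2.remap(img.astype(np.float32),m[:,1].reshape(1,-1),m[:,0].reshape(1,-1),cv2.INTER_LINEAR)[0]
        out.append(v)   # 129x3
    return np.mean(out,0)
ths=np.linspace(-.16,.16,129)
def feat(img):
    q=resid(img,0); # beam is grey: low saturation vs wood
    sat=q[:,2]-q[:,0]; return sat
for n,i in [("start -.09",a),("s10 +.09",B)]+[("now",x) for x in ps]:
    s=feat(i); w=np.clip(np.percentile(s,75)-s,0,None); 
    k=np.argmin(s); # centroid around the min
    sel=slice(max(k-14,0),k+15); thr=(s.min()+np.median(s))/2; ww=np.clip(thr-s[sel],0,None)
    print(n,round((ww*ths[sel]).sum()/ww.sum(),4), "edges",np.round(ths[np.where(np.diff((s<thr).astype(int)))],3))
E
python3 ang.py
```

```text
start -.09 -0.0961 edges [-0.06]
s10 +.09 0.0837 edges [0.    0.123]
now 0.0107 edges [-0.075  0.045]
now 0.012 edges [-0.075  0.045]
now 0.0106 edges [-0.078  0.045]
```

```bash
python3 -m crank '[[0,-0.02,0,0,0,0,0.32],[0,-0.042,0,0,0,0,0.32],[0,-0.042,0,0,0,0,0.32],[0,-0.02,0,0,0,0,0.32],[0,0,0,0,0,0,0.32],[0,0,0,0,0,0,0.32],[0,0,0,0,0,0,0.32],[0,0,0,0,0,0,0.32],[0,0,0,0,0,0,0.32],[0,0,0,0,0,0,0.32],[0,0,0,0,0,0,0.32],[0,0,0,0,0,0,0.32]]'
python3 -m crank '[[0,0,0,0,0,0,0.32],[0,0,0,0,0,0,0.32],[0,0,0,0,0,0,0.32],[0,0,0,0,0,0,0.32],[0,0,0,0,0,0,0.32],[0,0,0,0,0,0,0.32],[0,0,0,0,0,0,0.32],[0,0,0,0,0,0,0.32]]'; python3 ang.py; python3 m.py 17
```

```text
time: 19.7
eef_pos: [0.5973, 0.1863, 0.2598]
tcp_rot: [0.999, 0.039, -0.0, -0.0]
contact_force: [0.4, -0.2, -0.4]
opening: 0.322
time: 20.5
eef_pos: [0.5974, 0.1862, 0.2599]
tcp_rot: [0.999, 0.039, 0.0, -0.0]
contact_force: [0.9, 0.3, -0.0]
opening: 0.319
start -.09 -0.0961 edges [-0.06]
s10 +.09 0.0837 edges [0.    0.123]
now 0.0087 edges [-0.078  0.045]
now 0.0088 edges [-0.078  0.045]
now 0.0087 edges [-0.078  0.045]
-0.09 [304.18 488.09] [307.01 495.84]
0 [299.63 492.02] [302.2  500.22]
0.03 [298.   493.15] [300.47 501.48]
0.09 [294.57 495.11] [296.83 503.7 ]
[0.59735711 0.18622573 0.2598271 ] [ 0.30755537  0.62909915 -0.85815697]
```

View pics/w17.png

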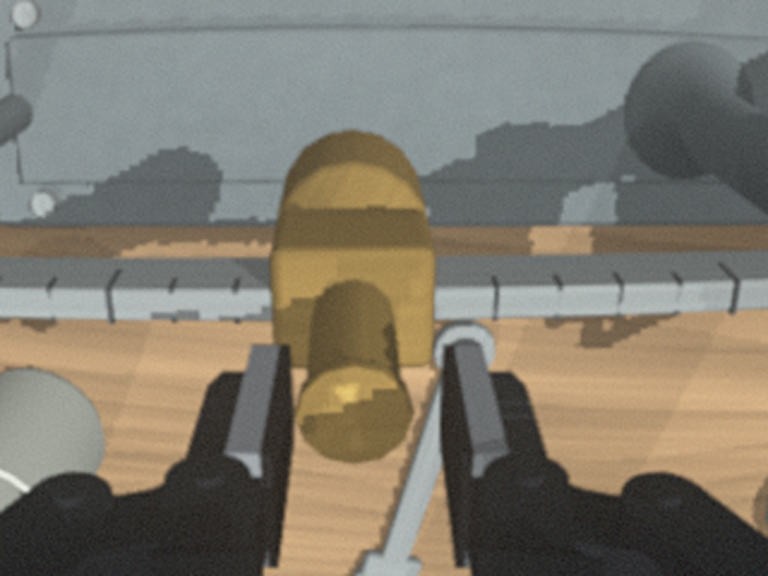

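```bash
python3 -m crank '[[0,-0.02,0,0,0,0,0.32],[0,-0.048,0,0,0,0,0.32],[0,-0.048,0,0,0,0,0.32],[0,-0.02,0,0,0,0,0.32],[0,0,0,0,0,0,0.32],[0,0,0,0,0,0,0.32],[0,0,0,0,0,0,0.32],[0,0,0,0,0,0,0.32],[0,0,0,0,0,0,0.32],[0,0,0,0,0,0,0.32],[0,0,0,0,0,0,0.32],[0,0,0,0,0,0,0.32]]'
python3 -m crank '[[0,0,0,0,0,0,0.32],[0,0,0,0,0,0,0.32],[0,0,0,0,0,0,0.32],[0,0,0,0,0,0,0.32],[0,0,0,0,0,0,0.32],[0,0,0,0,0,0,0.32],[0,0,0,0,0,0,0.32],[0,0,0,0,0,0,0.32]]'; python3 ang.py; python3 m.py 18
```

```text
time: 21.95
eef_pos: [0.5973, 0.1863, 0.2598]
tcp_rot: [0.999, 0.039, -0.0, -0.0]
contact_force: [0.3, 0.5, 0.1]
opening: 0.322
time: 22.75
eef_pos: [0.5973, 0.1862, 0.2598]
tcp_rot: [0.999, 0.039, -0.0, 0.0]
contact_force: [0.4, -0.3, 0.4]
opening: 0.322
start -.09 -0.0961 edges [-0.06]
s10 +.09 0.0837 edges [0.    0.123]
now -0.0017 edges [-0.088  0.032]
now -0.0016 edges [-0.088  0.032]
now -0.0002 edges [-0.088  0.032]
-0.09 [304.18 488.09] [307.01 495.84]
0 [299.63 492.02] [302.2  500.22]
0.03 [298.   493.15] [300.47 501.48]
0.09 [294.57 495.11] [296.83 503.7 ]
[0.59735704 0.18622171 0.25980377] [0.01949333 0.85255027 0.96673658]
```

View pics/w18.png

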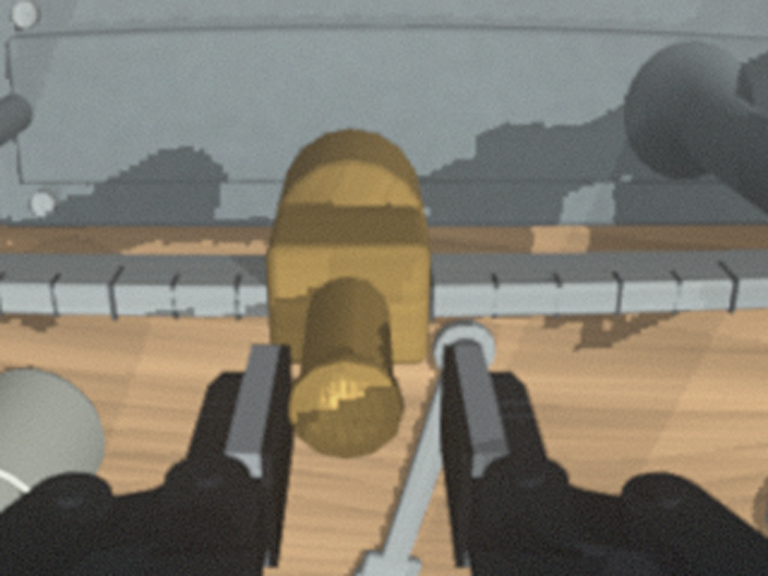

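```bash
python3 -m crank '[[0,-0.018,0,0,0,0,0.4],[0,-0.018,0,0,0,0,0.5],[0,-0.018,0,0,0,0,0.5],[0,-0.018,-0.1,0,0,0,0.5],[0,-0.018,-0.25,0,0,0,0.5],[0,-0.018,-0.45,0,0,0,0.5],[0,-0.018,-0.7,0,0,0,0.5],[0,-0.018,-1,0,0,0,0.5],[0,-0.018,-1,0,0,0,0.5],[0,-0.018,-1,0,0,0,0.5],[0,-0.018,-1,0,0,0,0.5],[0,-0.018,-1,0,0,0,0.5]]'
python3 -m crank '[[0,0,0,0,0,0,0.5],[0,0,0,0,0,0,0.5],[0,0,0,0,0,0,0.5],[0,0,0,0,0,0,0.5],[0,0,0,0,0,0,0.5],[0,0,0,0,0,0,0.5],[0,0,0,0,0,0,0.5],[0,0,0,0,0,0,0.5],[0,0,0,0,0,0,0.5],[0,0,0,0,0,0,0.5]]'; python3 ang.py; python3 m.py 19; python3 - <<'E'
from h import *
save(cam("wrist"),"w19f"); t=cam("top")
print([(np.round(q["location"],1),round(q["confidence"],2)) for l in("seat","pail_bar") for q in finder.pinpoint(l,t)[:1]])
E
```

```text
time: 24.2
eef_pos: [0.5967, 0.1888, 0.4078]
tcp_rot: [0.999, 0.038, -0.002, 0.0]
contact_force: [-0.1, -0.3, -0.2]
opening: 0.5
time: 25.2
eef_pos: [0.5971, 0.1889, 0.4099]
tcp_rot: [0.999, 0.038, 0.0, -0.0]
contact_force: [0.1, -0.6, 0.4]
opening: 0.497
start -.09 -0.0961 edges [-0.06]
s10 +.09 0.0837 edges [0.    0.123]
now -0.0017 edges [-0.088  0.032]
now -0.0015 edges [-0.085  0.032]
now -0.0015 edges [-0.085  0.032]
-0.09 [304.18 488.09] [307.01 495.84]
0 [299.63 492.02] [302.2  500.22]
0.03 [298.   493.15] [300.47 501.48]
0.09 [294.57 495.11] [296.83 503.7 ]
[0.59713079 0.18891482 0.40984038] [ 0.01977131 -0.02980727  1.48818357]
[(array([206.1, 287.8]), 0.88), (array([202.1, 292.7]), 0.89)]
```

View pics/s19.png

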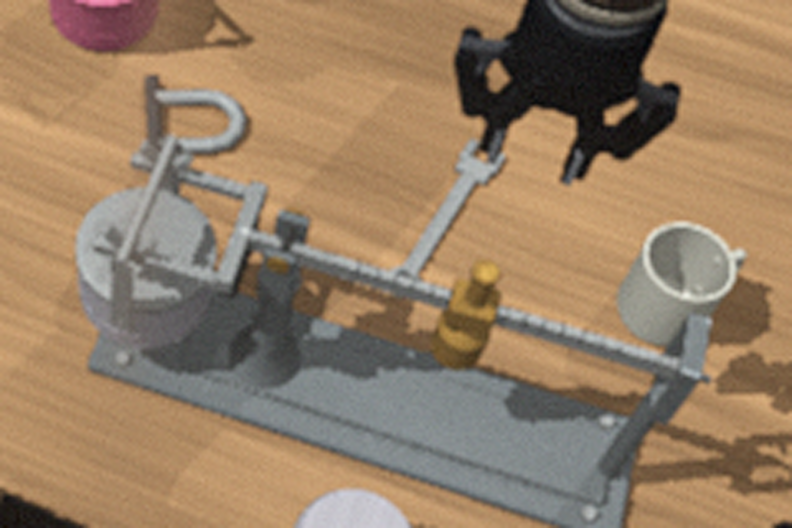

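View pics/w19f.png

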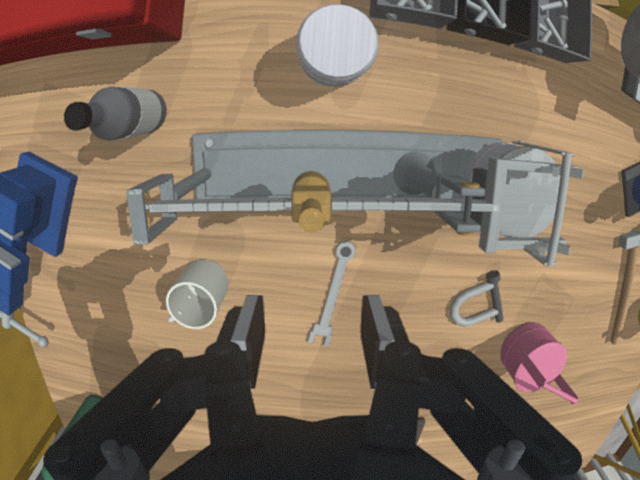

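The beam stays level with the robot clear and reads the same in three successive pictures. The pail's bar crosses both arms in the seats at about (563,160) and (552,262), and the bystanders in view have not moved.

```bash
python3 -c "
from plant import ticket
print(ticket.sign_off())"
```

```text
the job is handed in; nothing more can be done
None
```

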